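# Fit the grating drum on the cheese grater

### The arm

A 6-joint arm with a two-finger parallel gripper is mounted at the origin on the work surface. World frame = base frame: x ahead of the robot, y to its left, z up, the work surface at z = 0. Lengths are in mm, angles in rad, forces in N, time in s.
With the tool pointing down it reaches from about 300 to 750 mm from the base axis. Payload 8.5 kg.
Tool frame: the origin (TCP) lies at the very end of the fingers, on their centre line; the grasp point (between the pads) lies 19 mm behind it; z points along the fingers, y is the direction in which the jaws open and shut (so a half turn about z gives the same grasp; the last joint's range is limited). The gripper opens to 88 mm and grips with 3 to 60 N. Pads are 18 mm wide; open, the fingers measure 123 mm over their backs; the gripper's body (75 mm by 187 mm) begins 45 mm behind the grasp point.
Start: joints at [0.931, 0.381, 1.297, -0, 1.464, -0.215], TCP at [226.666, 501.102, 238.748] pointing down, gripper open.
Joint ranges: [-3.11, 3.11], [-0.89, 2.33], [0.22, 2.48], [-1.42, 4.56], [0.17, 2.85], [-2.88, 2.88]. Speed limits (rad/s): [2.39, 2.39, 3.14, 3.14, 3.14, 3.14].

### API

Orientations are given as a rotation vector (axis times angle).
In Python, from workcell import sensors, grab_frame, finish_job, spotter gives the robot as it stands.
- The arm moves only by the shell command python3 -m crank 'ROWS' [OPENING] [FORCE]. ROWS is JSON, a list of rows, each an object of numbers: "dx", "dy", "dz": the shift along the tool's x, y, z in m; "spin": the turn about the tool's z in rad. In form: [{"dx": .., "dy": .., "dz": .., "spin": ..}, ...]. A call has 1 to 5 rows; each row shifts and turns the commanded pose from where the row before left it, along the tool's axes as they then stand; what a row does not reach is not made up. A row lasts 1/12 s, in which the tool goes at most 41.7 mm and 7.16 degrees, less where a joint would pass 70% of its speed; a pose out of reach is approached as far as the arm can. A call with a gripper value outside its range is refused whole. OPENING is the closure, from -1 (fully open) to 1 (shut), set as the call begins (- or left out, the last holds). The fingers move at their own pace and stop on an object; FORCE is the grip in N (left out, the last holds). Time passes only in rows, so rows that do not move let the fingers close. It gives the time, the measured TCP pose, the force and the opening at its end, in the units of the state.
- sensors.observe(): the state, without advancing time (a new reading comes with each control period).
- grab_frame(name): name is "scene" or "top" or "wrist"; returns a dict with "frame" (480x640x3 uint8, blue, green, red), "mtx" (3x3 intrinsics, pixels), "k1" (the pictures are not rectified: a ray, as slopes to the right and down, at radius r is drawn at 1 + k1 r^2 times it, then the intrinsics apply), "pose" (4x4, takes a point from camera to world coordinates). Camera axes: x right, y down, z forward; pixel columns grow to the right and rows downward; lengths in mm; the calibration is good to about 2 mm. A picture is of the moment at which its call begins. There is no depth.
- finish_job(): hands the job in, once; it reports no verdict.
Trained networks look in a picture, given as the dict that the camera call returned (one of the last four; its "shot" number tells which), for a name from the list of things; names that differ only in an ending like _2 or _b are one class to them, and where a whole thing is asked for, a point or a joint stands for the part that bears it (a point fixed in the world has none). Each returns a list of dicts, best first, with "p" (0 to 1); they miss things now and then, are a little off and sometimes report something else, mostly with a low value. They report only what shows in the picture. A call takes as long as a camera call.
- spotter.search_frame(label, picture): "centre" ([column, row] as shares, 0 to 1, of the picture: columns of its width, rows of its height, amid what is visible of it).
The state is a dict: "t": time; "joint_pos": joint angles; "joint_velocities": joint speeds; "joint_efforts": joint torques, N m; "position": TCP position; "ee_rot": TCP orientation; "wrist_force": force on the tool from outside, world axes, zero at the start; "torque": the same for the moment, N m; "finger_gap": opening from 0.0 (shut) to 1.0 (fully open).
Only numpy, scipy, OpenCV 4.12 (cv2) and the standard library are available. Lean on these libraries where they do the work, as an engineer would, in place of code of your own. Each camera call takes 0.05 s, during which the arm holds its last target.

### The job

Take the spindle by its wooden handle, thread it by feel through the bore of the grating drum lying in the wooden rack, and press the drum onto the spindle's collar with a firm, steady push of about 13 N for a second. Lift the drum out on the level spindle and lay the spindle down into both slots of the grey grater stand, handle to the robot's left and the drum between the cheeks, and let go. Never push harder than 20 N on drum or stand, do not touch the drum with the gripper, and leave everything else where it is.

Things in the scene. Friction and masses are not known exactly. Their poses are not given: they have to be found in the camera images.
- spindle_grip (a point): centre of the round wooden handle (20 mm thick, 50 mm long) of the loose spindle, 130 g, lying level 40 mm above the table, handle to the robot's left. x runs along the rod to its tip: handle -25..25 mm, steel shaft 12 mm thick from 25 to 165 (2 mm end chamfer). A collar 26 mm across, 6 mm wide is clamped on the shaft, its drum-side face somewhere from 60 to 80 mm: not measured, find it by feel
- spindle_tip (a point): centre of the end face of the spindle's free tip, 165 mm from the handle's centre; axes as spindle_grip
- drum_center (a point): centre of the steel grating drum: a toothed cylinder 60 mm across, 50 mm long, about 160 g, with a through bore of 14.4 mm diameter along its x axis, so the shaft has 1.2 mm play all round. It lies on its side in the rack, bore level and 46 mm above the table, x pointing to the rack's end stop. It can roll: its y and z axes mean nothing
- rack: fixed wooden V-block holding the drum, 84 x 86 mm; origin on the table below the drum's start centre. x runs along the bore from the open end (robot's left), where the spindle enters, to the stop: two rigid posts 62 mm high, 26 mm beyond the origin, that keep the drum from being pushed on (1 mm gap at first). The shaft passes the 28 mm gap between them, open at the top
- stand: fixed grey grater stand: base 140 x 80 x 10 mm with two cheeks 12 mm thick, 56 mm wide; origin on the table under the drum's place; x runs from the near cheek (at x = -45 mm, handle side, robot's left) to the far cheek (x = 43 mm). Each has a slot open at the top: 14.4 mm wide, flared to 32 mm at the top 74 mm above the table, floor 54 mm above the table
- stand_seat (a point): where the drum's centre belongs: 60 mm above the table, axes as stand. The seated shaft's axis runs through it along x; with the drum (on the collar) centred here the handle's centre is 85 to 105 mm to -x. Axial play about 8 mm either way
- rest: fixed pale wooden rest in which the spindle lies at the start: 125 x 40 mm, 44 mm high, two notched posts 90 mm apart; origin under its centre, x along the spindle towards the tip
- cheese_block: loose bystander: pale cheese block 110 x 70 x 55 mm, origin under its centre
- cheese_piece: loose bystander: yellow cheese piece 70 x 45 x 35 mm, origin under its centre
- small_cheese: loose bystander: round white cheese, 86 mm across, 40 mm high, origin under its centre
- spreader: loose bystander: cheese spreader with a green handle, 200 mm long, lying flat
- honey_jar: loose bystander: amber glass jar with a white lid, 60 mm across, 85 mm high, origin under its centre
- price_holder: loose bystander: blank card 60 mm wide, 53 mm high, standing in a wooden foot 45 x 30 mm, origin under the foot
- sample_dish: loose bystander: white bowl 80 mm across, 28 mm high, origin under its centre

How it is judged (in metres and radians):
On the way, in this order (a step that is already met when the one before it is completed fails the run):
1. the drum, threaded on the spindle and still in the rack, is pressed by the collar with more than 8 N for half a second (x of drum_center in the frame of spindle_grip between 0.081 and 0.109 m and y of drum_center in the frame of spindle_grip between -0.004 and 0.004 m and z of drum_center in the frame of spindle_grip between -0.004 and 0.004 m and contact force between collar_c0 and drum above 8 N and horizontal distance between drum_center and rack below 0.01 m and height (world z) of drum_center below 0.052 m), for 0.5 s.
2. the drum is lifted clear of the rack on the spindle (x of drum_center in the frame of spindle_grip between 0.077 and 0.12 m and y of drum_center in the frame of spindle_grip between -0.004 and 0.004 m and z of drum_center in the frame of spindle_grip between -0.004 and 0.004 m and height (world z) of drum_center above 0.072 m), for 0.2 s.
At the end, for the whole second after the job is handed in: the spindle lies at rest in both slots of the stand, down on the slot floors (within 3 mm), handle on the near-cheek side, the drum on it between the cheeks (within 14 mm of midway) (x of spindle_grip in the frame of stand_seat between -0.135 and -0.065 m and y of spindle_grip in the frame of stand_seat between -0.005 and 0.005 m and z of spindle_grip in the frame of stand_seat between -0.003 and 0.003 m and y of spindle_tip in the frame of stand_seat between -0.005 and 0.005 m and z of spindle_tip in the frame of stand_seat between -0.003 and 0.003 m and x of drum_center in the frame of spindle_grip between 0.077 and 0.12 m and y of drum_center in the frame of spindle_grip between -0.004 and 0.004 m and z of drum_center in the frame of spindle_grip between -0.004 and 0.004 m and x of drum_center in the frame of stand_seat between -0.014 and 0.014 m and linear speed of each of spindle, drum below 0.01 m/s); the robot touches nothing.
It fails at once if the gripper or arm touches the drum (contact force between any of the fingers, the arm and drum above 0.5 N).
It fails at once if the spindle presses on the drum with more than 20 N (contact force between spindle and drum above 20 N).
It fails at once if the spindle or drum presses on the stand with more than 20 N (contact force between any of spindle, drum and stand above 20 N).
It fails at once if the drum falls towards the table (height (world z) of drum_center below 0.038 m).
It fails at once if one of the bystanders is moved by more than 20 mm (distance of any of cheese_block, cheese_piece, small_cheese, spreader, honey_jar, price_holder, sample_dish from where it was at the start of the episode above 0.02 m).
It also fails if it takes over 72 s, if anything falls off the work surface, if the arm or the gripper's body presses on something with over 40 N, if the wrist force passes 120 N, or if a joint passes its speed limit or range.

## Working session

There is one attempt and no reset: what is moved stays moved. The work goes in short steps, Python scripts to look and compute and a shell command to move; the robot and the scene stay as the last step left them, time stands still between calls to the robot, and variables do not carry over. Pictures are saved under pics/ and viewed, and the job is handed in when it is done.

```bash
ls; mkdir -p pics
python3 - <<'E'
from workcell import sensors, grab_frame, spotter
import cv2
print(sensors.observe())
for n in ("scene","top","wrist"):
    p=grab_frame(n); cv2.imwrite(f"pics/{n}0.png",p["frame"]); print(n,p["mtx"].tolist(),p["k1"],p["pose"].round(3).tolist(),p["shot"])
    if n!="wrist":
        for l in ("spindle_grip","spindle_tip","drum_center","rack","stand","rest"):
            print(l,[(round(d["p"],2),round(d["centre"][0]*640,1),round(d["centre"][1]*480,1)) for d in spotter.search_frame(l,p)[:3]])
print(sensors.observe()["t"])
E
```

```text
pics
{'t': 0.0, 'joint_pos': array([ 9.30632742e-01,  3.81209803e-01,  1.29819703e+00, -4.84350429e-06,
        1.46358209e+00, -2.15299206e-01]), 'joint_velocities': array([ 0.00076886, -0.00130342, -0.00088772, -0.00050827, -0.00010685,
       -0.00032797]), 'joint_efforts': array([-7.74322125e-04, -4.37922478e+01, -2.24564177e+01,  7.12685636e-02,
        3.51566635e-02, -8.05730770e-05]), 'position': array([226.55662976, 500.8930628 , 238.15184391]), 'ee_rot': array([-6.62245104e-01, -3.07041049e+00,  1.99842371e-03]), 'wrist_force': array([0.38887283, 0.70731732, 0.8491908 ]), 'torque': array([ 0.05787416,  0.01580069, -0.01953748]), 'finger_gap': 1.0013076270714072}
scene [[588.5272837985833, 0.0, 313.86442097810266], [0.0, 588.5272837985833, 239.05450693215005], [0.0, 0.0, 1.0]] -0.161488270722411 [[-0.199, 0.618, -0.761, 1488.924], [0.98, 0.143, -0.141, 132.969], [0.022, -0.773, -0.634, 806.707], [0.0, 0.0, 0.0, 1.0]] 1
spindle_grip [(0.6, 295.1, 217.4)]
spindle_tip [(0.58, 297.7, 217.4), (0.26, 424.0, 340.5)]
drum_center [(0.8, 209.9, 234.2), (0.45, 230.0, 189.4)]
rack [(0.9
[... 196 characters left out ...]
0, 0.0, 1.0]] -0.1205477275376963 [[0.014, -0.999, 0.039, 541.955], [-1.0, -0.015, -0.026, -13.775], [0.027, -0.039, -0.999, 1042.031], [0.0, 0.0, 0.0, 1.0]] 2
spindle_grip [(0.6, 338.1, 279.2)]
spindle_tip [(0.6, 340.3, 282.3), (0.39, 406.9, 234.4)]
drum_center [(0.82, 424.8, 228.6)]
rack [(0.74, 407.5, 233.8), (0.48, 204.9, 141.6)]
stand [(0.68, 228.4, 218.5)]
rest [(0.89, 349.3, 275.0), (0.53, 408.5, 233.4), (0.46, 394.2, 147.1)]
wrist [[346.4005237887878, 0.0, 315.21613424334237], [0.0, 346.4005237887878, 238.31622183876053], [0.0, 0.0, 1.0]] 0.010305180162419365 [[0.412, 0.879, 0.242, 165.043], [0.911, -0.397, -0.109, 528.944], [0.0, 0.266, -0.964, 384.677], [0.0, 0.0, 0.0, 1.0]] 3
0.75
```

View pics/scene0.png

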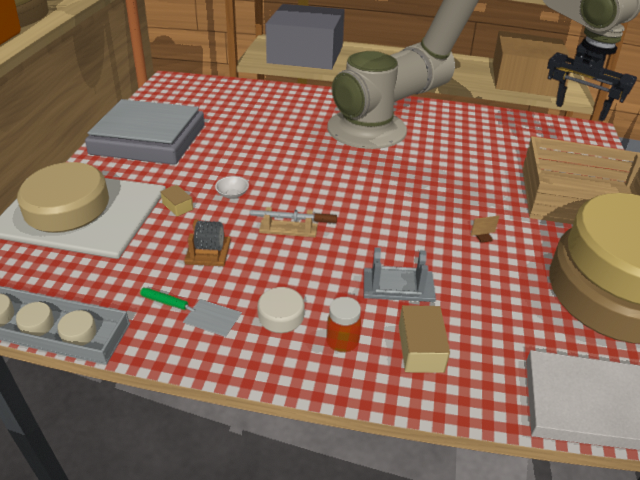

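View pics/top0.png

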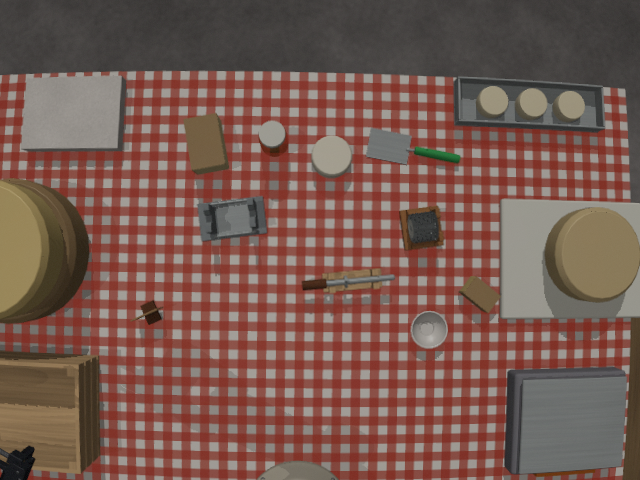

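View pics/wrist0.png

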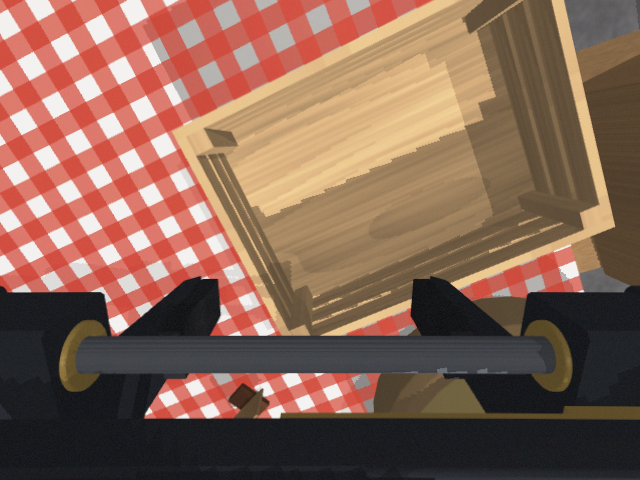

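```bash
cat > h.py <<'E'
import numpy as np, cv2
from workcell import sensors, grab_frame, spotter
from scipy.spatial.transform import Rotation as R
def ray(p,uv):
    K=p["mtx"]; d=np.array([(uv[0]-K[0][2])/K[0][0],(uv[1]-K[1][2])/K[1][1]])
    rd=np.hypot(*d); r=rd
    for _ in range(30): r=rd/(1+p["k1"]*r*r)
    d=d*(r/rd if rd>0 else 1)
    P=p["pose"]; return P[:3,3], P[:3,:3]@np.array([d[0],d[1],1.])
def onz(p,uv,z):
    o,d=ray(p,uv); return o+d*((z-o[2])/d[2])
def proj(p,X):
    P=p["pose"]; c=P[:3,:3].T@(np.asarray(X,float)-P[:3,3]); s=c[:2]/c[2]; r2=s@s; s=s*(1+p["k1"]*r2)
    K=p["mtx"]; return np.array([s[0]*K[0][0]+K[0][2],s[1]*K[1][1]+K[1][2]])
def crop(p,x0,y0,w,h,f,name):
    cv2.imwrite("pics/"+name,cv2.resize(p["frame"][y0:y0+h,x0:x0+w],None,fx=f,fy=f,interpolation=cv2.INTER_CUBIC))
def st():
    s=sensors.observe(); return s
E
python3 - <<'E'
from h import *
t=grab_frame("top"); s=grab_frame("scene")
import pickle; pickle.dump((t,s),open("f0.pkl","wb"))
crop(t,295,190,160,120,5,"t_sp.png"); crop(t,190,170,100,75,8,"t_st.png")
crop(s,180,195,160,80,5,"s_sp.png")
crop(s,350,235,100,75,8,"s_st.png")
E
```

```text
(no output)
```

View pics/t_sp.png

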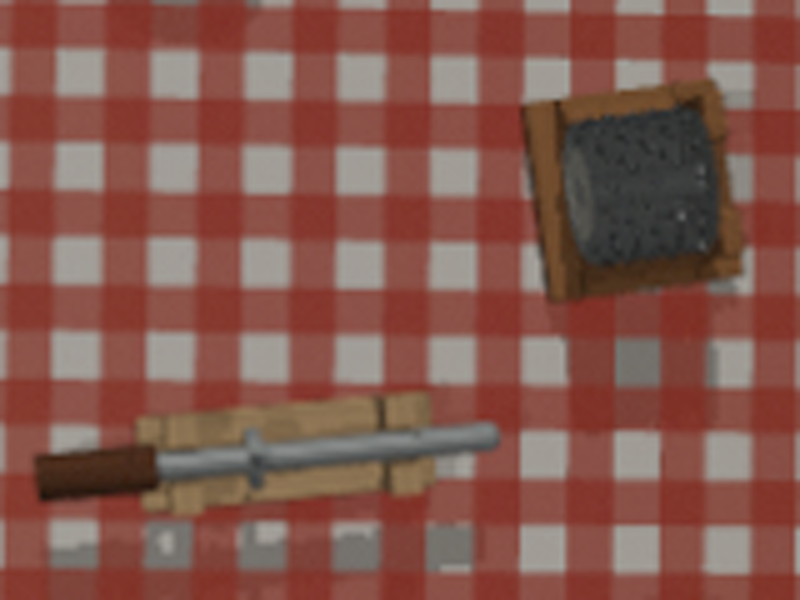

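View pics/t_st.png

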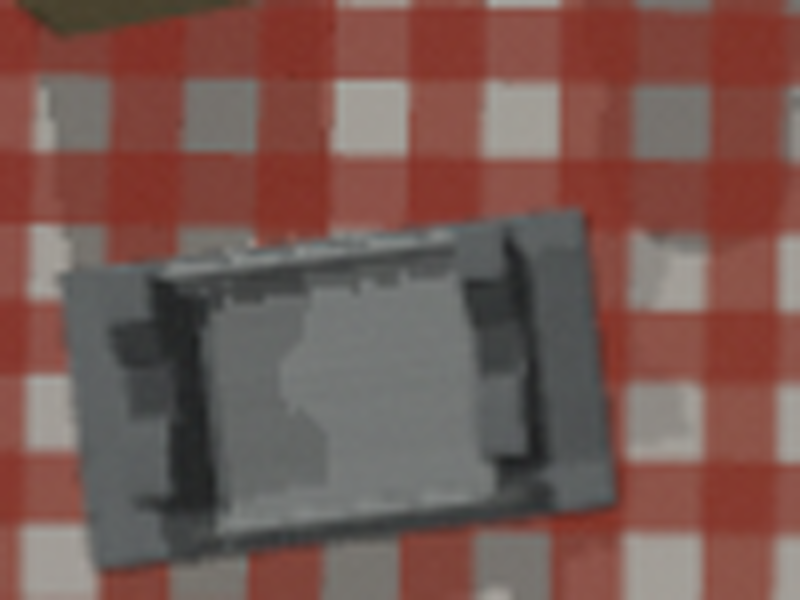

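View pics/s_sp.png

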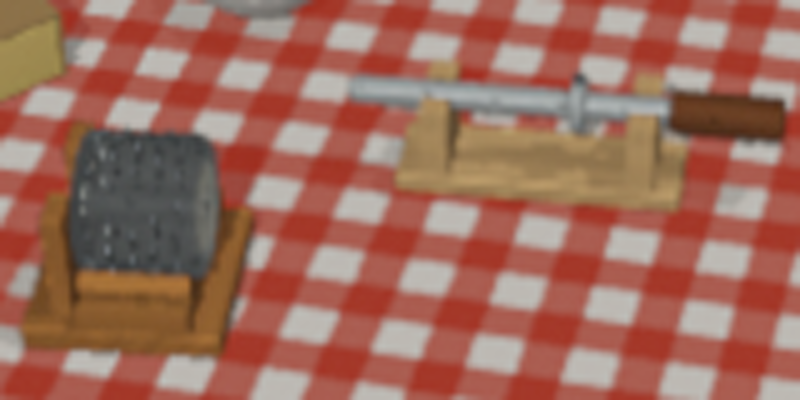

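View pics/s_st.png

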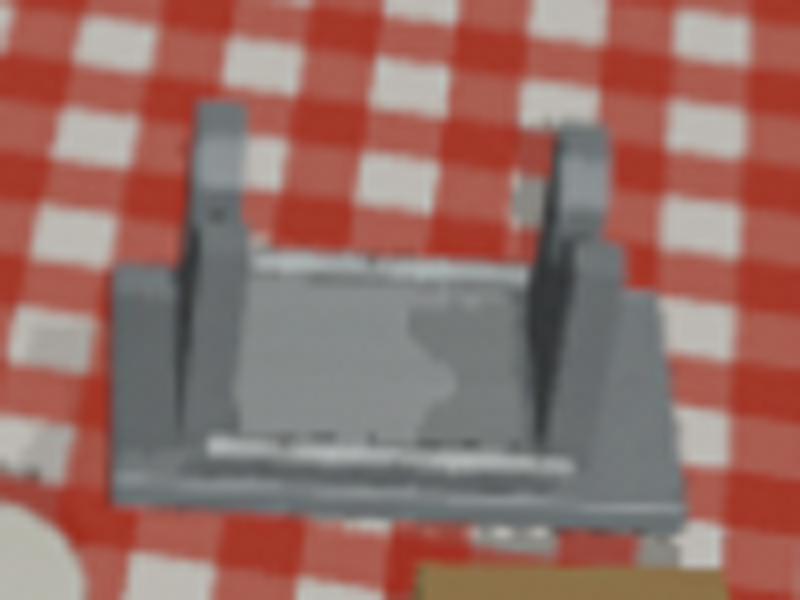

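Run:
```python
from h import *
import pickle; t,s=pickle.load(open("f0.pkl","rb"))
def T(c,z,o=(295,190),f=5): return onz(t,(o[0]+c[0]/f,o[1]+c[1]/f),z).round(1)
a=T((38,479),40);b=T((497,436),40);print("handle end,tip",a,b,np.linalg.norm(b-a),np.degrees(np.arctan2(*(b-a)[[1,0]])))
print("handle c",a+(b-a)*25/190, "collar",T((255,458),40))
S=lambda c,z,o=(180,195),f=5: onz(s,(o[0]+c[0]/f,o[1]+c[1]/f),z).round(1)
a=S((785,118),40);b=S((348,89),40);print("scene: handle end, tip",a,b,np.linalg.norm(b-a))
print("handle c",a+(b-a)*25/190)
print("rack corners",T((525,103),0),T((553,300),0),T((742,272),0),T((715,80),0))
print("drum", T((640,185),76),S((145,205),46))
U=lambda c,z: T(c,z,(190,170),8)
c=[U(x,10) for x in ((65,272),(583,212),(615,508),(103,570))]; print("stand",c,np.mean(c,0)); 
for i in range(4): d=c[(i+1)%4]-c[i]; print(np.linalg.norm(d),np.degrees(np.arctan2(d[1],d[0])))
print("stand scene", [onz(s,(350+x/8,235+y/8),10).round(1) for x,y in ((113,478),(683,505))])
```

```text
handle end,tip [490.1  -5.8  40. ] [ 509.9 -193.4   40. ] 188.641988963221 -83.97509621285991
handle c [492.70526316 -30.48421053  40.        ] collar [499.8 -94.   40. ]
scene: handle end, tip [488.8  -2.4  40. ] [ 511.3 -191.1   40. ] 190.03668066981172
handle c [491.76052632 -27.22894737  40.        ]
rack corners [ 651.2 -211.5    0. ] [ 566.9 -224.2    0. ] [ 580.1 -306.6    0. ] [ 662.8 -294.5    0. ]
drum [ 611.4 -243.6   76. ] [ 614.  -247.5   46. ]
stand [array([657.3, 217.7,  10. ]), array([675. ,  81.1,  10. ]), array([597.1,  71.1,  10. ]), array([578.8, 205.6,  10. ])] [627.05  143.875  10.   ]
137.74196891289162 -82.61701250141108
78.5392258683519 -172.68496360081494
135.73923530063075 97.74805655891144
79.42707346994474 8.762615534672985
stand scene [array([676.1,  84.3,  10. ]), array([655.7, 220.8,  10. ])]
```

```bash
R='{"dx":-0.0297,"dy":-0.025}'; python3 -m crank '[{"dx":-0.0297,"dy":-0.025},{"dx":-0.0297,"dy":-0.025},{"dx":-0.0297,"dy":-0.025},{"dx":-0.0297,"dy":-0.025},{"dx":-0.0297,"dy":-0.025}]' -1
python3 -m crank '[{"dx":-0.0297,"dy":-0.025},{"dx":-0.0297,"dy":-0.025},{"dx":-0.0297,"dy":-0.025},{"dx":-0.0297,"dy":-0.025},{"dx":-0.0297,"dy":-0.025}]' 
python3 -m crank '[{"dx":-0.0297,"dy":-0.025},{"dx":-0.0297,"dy":-0.025},{"dx":-0.0297,"dy":-0.025},{"dx":-0.0297,"dy":-0.025},{"dx":-0.0297,"dy":-0.025}]' 
python3 -m crank '[{"dx":-0.0297,"dy":-0.025},{"spin":0.12},{"spin":0.12},{"spin":0.12},{"spin":0.12}]'
python3 -m crank '[{"dz":0.02,"spin":0.12},{"dz":0.02,"spin":0.12},{"spin":0.12},{"spin":0.12},{"spin":0.08}]'
```

```text
invalid input at $[0]: expected keys dx, dy, dz, spin
invalid input at $[0]: expected keys dx, dy, dz, spin
invalid input at $[0]: expected keys dx, dy, dz, spin
invalid input at $[0]: expected keys dx, dy, dz, spin
invalid input at $[0]: expected keys dx, dy, dz, spin
```

```bash
python3 -m crank '[{"dx":-0.0297,"dy":-0.025,"dz":0,"spin":0},{"dx":-0.0297,"dy":-0.025,"dz":0,"spin":0},{"dx":-0.0297,"dy":-0.025,"dz":0,"spin":0},{"dx":-0.0297,"dy":-0.025,"dz":0,"spin":0},{"dx":-0.0297,"dy":-0.025,"dz":0,"spin":0}]' -1
python3 -m crank '[{"dx":-0.0297,"dy":-0.025,"dz":0,"spin":0},{"dx":-0.0297,"dy":-0.025,"dz":0,"spin":0},{"dx":-0.0297,"dy":-0.025,"dz":0,"spin":0},{"dx":-0.0297,"dy":-0.025,"dz":0,"spin":0},{"dx":-0.0297,"dy":-0.025,"dz":0,"spin":0}]'
python3 -m crank '[{"dx":-0.0297,"dy":-0.025,"dz":0,"spin":0},{"dx":-0.0297,"dy":-0.025,"dz":0,"spin":0},{"dx":-0.0297,"dy":-0.025,"dz":0,"spin":0},{"dx":-0.0297,"dy":-0.025,"dz":0,"spin":0},{"dx":-0.0297,"dy":-0.025,"dz":0,"spin":0}]'
python3 -m crank '[{"dx":-0.0297,"dy":-0.025,"dz":0,"spin":0.12},{"dx":0,"dy":0,"dz":0.02,"spin":0.12},{"dx":0,"dy":0,"dz":0.02,"spin":0.12},{"dx":0,"dy":0,"dz":0.02,"spin":0.12},{"dx":0,"dy":0,"dz":0,"spin":0.12}]'
python3 -m crank '[{"dx":0,"dy":0,"dz":0,"spin":0.12},{"dx":0,"dy":0,"dz":0,"spin":0.12},{"dx":0,"dy":0,"dz":0,"spin":0.12},{"dx":0,"dy":0,"dz":0,"spin":0.07},{"dx":0,"dy":0,"dz":0,"spin":0}]'
```

```text
t: 1.27
position: [310.7, 324.4, 238.8]
ee_rot: [0.661, 3.071, 0.0]
wrist_force: [1.0, 0.7, 0.2]
finger_gap: 0.997
t: 1.68
position: [394.6, 149.1, 239.0]
ee_rot: [0.662, 3.07, 0.0]
wrist_force: [0.2, 0.1, 1.0]
finger_gap: 0.998
t: 2.1
position: [478.5, -26.2, 238.9]
ee_rot: [0.663, 3.07, 0.0]
wrist_force: [0.3, 0.7, 1.0]
finger_gap: 0.999
t: 2.52
position: [493.4, -59.0, 175.4]
ee_rot: [-1.546, -2.728, 0.002]
wrist_force: [0.2, 0.3, -0.5]
finger_gap: 0.999
t: 2.93
position: [494.8, -59.2, 178.8]
ee_rot: [2.092, 2.344, 0.0]
wrist_force: [-0.0, 0.3, -0.3]
finger_gap: 0.995
```

Run:
```python
from h import *
s=st();print(s["position"],s["joint_pos"].round(3)); print(R.from_rotvec(s["ee_rot"]).as_matrix().round(3))
w=grab_frame("wrist"); 
import pickle; pickle.dump(w,open("w1.pkl","wb")); cv2.imwrite("pics/w1.png",w["frame"])
```

```text
[494.82460138 -59.22872012 178.80460992] [-0.357  0.347  1.538 -0.     1.256 -0.471]
[[-0.113  0.994  0.   ]
 [ 0.994  0.113 -0.   ]
 [-0.     0.    -1.   ]]
```

View pics/w1.png

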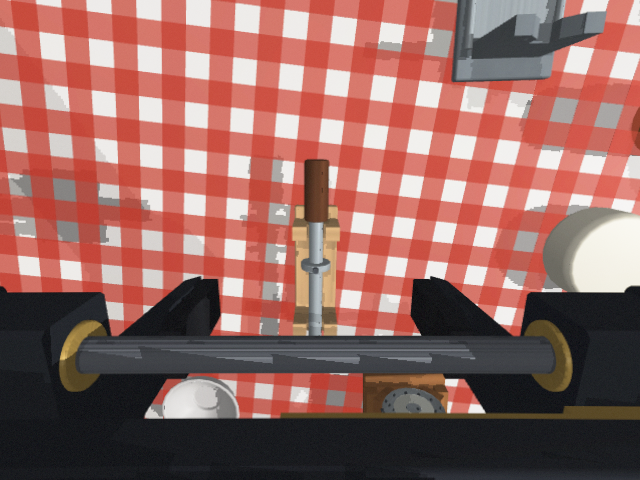

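Run:
```python
from h import *
import pickle; w=pickle.load(open("w1.pkl","rb"))
crop(w,270,140,100,200,3,"w1c.png")
crop(w,350,370,110,50,7,"w1d.png")
hsv=cv2.cvtColor(w["frame"],cv2.COLOR_BGR2HSV)
sub=w["frame"][150:230,295:340].astype(int)
m=(sub.sum(2)<230)&(sub[:,:,2]>sub[:,:,0]+15)
ys,xs=np.nonzero(m); print(ys.min()+150,ys.max()+150)
for r in range(0,80,6):
    q=np.nonzero(m[r])[0]
    if len(q): print(r+150,q.min()+295,q.max()+295)
```

```text
159 221
162 305 327
168 305 327
174 305 327
180 305 327
186 304 327
192 304 327
198 304 327
204 304 327
210 305 326
216 305 326
```

View pics/w1c.png

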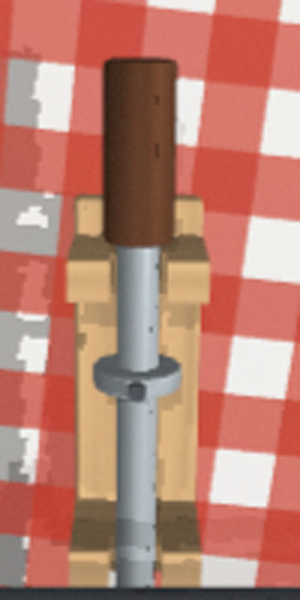

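View pics/w1d.png

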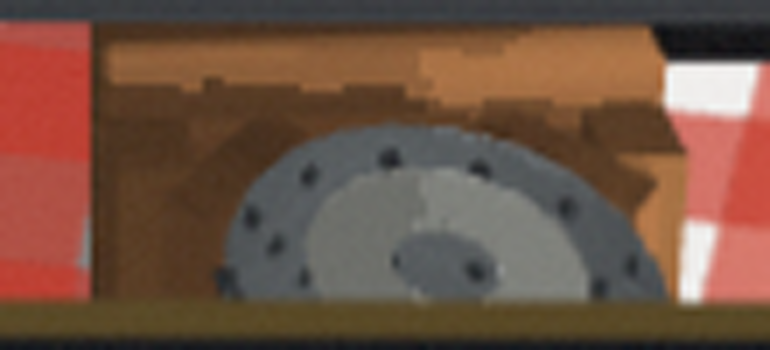

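Run:
```python
from h import *
import pickle; w=pickle.load(open("w1.pkl","rb"))
P=[onz(w,c,40) for c in ((316.4,159.5),(316.1,190),(315.7,219),(316.3,232),(315.5,313))]
for p in P: print(p.round(1))
P=np.array(P)
A=np.polyfit(P[:,1],P[:,0],1); print("heading deg",np.degrees(np.arctan2(-1,-A[0])))
print("junction z50",onz(w,(316,221.5),50))
print("handle end z30",onz(w,(316.4,159.2),30), onz(w,(316.4,159.2),40))
print("collar pts z53", onz(w,(315.5,140+375/3),53),onz(w,(315.5,140+388/3),53), "z40 sides",onz(w,(301,140+372/3),40),onz(w,(331,140+372/3),40))
# drum front face centre from bore ellipse
for c in ((446,268),):
    uv=(350+c[0]/7,370+c[1]/7)
    print("bore",onz(w,uv,46))
print("face top z76",onz(w,(350+400/7,370+122/7),76))
print("rack front corners", onz(w,(350+95/7,370+25/7),10),onz(w,(350+655/7,370+30/7),10))
t,s=pickle.load(open("f0.pkl","rb"))
# rack/drum in top: drum silhouettes at z46 axis
```

```text
[490.   -4.5  40. ]
[492.6 -28.8  40. ]
[495.1 -53.   40. ]
[496.8 -64.1  40. ]
[ 504.8 -139.4   40. ]
heading deg -83.71935606940399
junction z50 [495.27176352 -52.83164941  50.        ]
handle end z30 [490.09384868  -4.68157344  30.        ] [490.01280055  -4.23856441  40.        ]
collar pts z53 [499.01455201 -88.98806929  53.        ] [499.45172918 -92.79443118  53.        ] z40 sides [486.91149688 -94.16833615  40.        ] [512.85343994 -91.19132072  40.        ]
bore [ 609.79636376 -225.74234926   46.        ]
face top z76 [ 587.25096945 -180.52100605   76.        ]
rack front corners [ 564.98843211 -219.09400813   10.        ] [ 648.74207183 -210.14975595   10.        ]
```

```bash
python3 -m crank '[{"dx":0.015,"dy":0.0007,"dz":0.02,"spin":0},{"dx":0.015,"dy":0.0006,"dz":0.03,"spin":0},{"dx":0,"dy":0,"dz":0.03,"spin":0},{"dx":0,"dy":0,"dz":0.015,"spin":0},{"dx":0,"dy":0,"dz":0,"spin":0}]' -1
python3 - <<'E'
from h import *
s=st();print(s["position"])
w=grab_frame("wrist"); 
import pickle; pickle.dump(w,open("w2.pkl","wb")); cv2.imwrite("pics/w2.png",w["frame"])
E
```

```text
t: 3.4
position: [491.1, -28.7, 81.1]
ee_rot: [-2.082, -2.346, 0.004]
wrist_force: [-0.5, 0.4, -0.3]
finger_gap: 0.998
[491.14422837 -28.6581324   81.1109015 ]
```

View pics/w2.png

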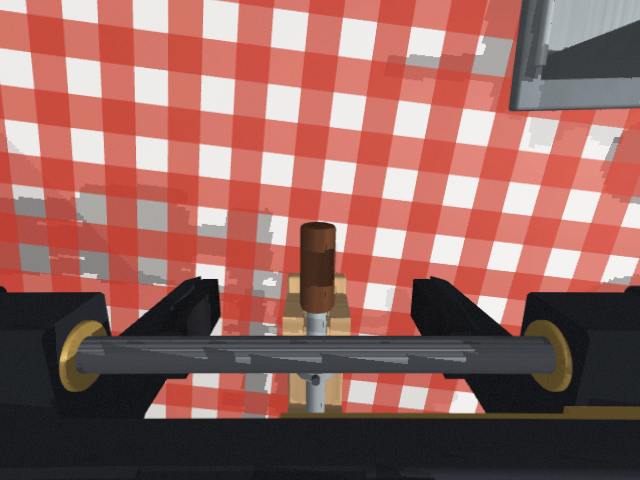

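```bash
python3 -m crank '[{"dx":0,"dy":0.0015,"dz":0.02,"spin":0},{"dx":0,"dy":0,"dz":0.02,"spin":0},{"dx":0,"dy":0,"dz":0.0125,"spin":0},{"dx":0,"dy":0,"dz":0.005,"spin":0},{"dx":0,"dy":0,"dz":0,"spin":0}]' -1
python3 -m crank '[{"dx":0,"dy":0,"dz":0,"spin":0}]'
```

```text
t: 3.87
position: [494.4, -29.3, 26.6]
ee_rot: [2.088, 2.347, 0.0]
wrist_force: [-0.4, 0.1, 0.6]
finger_gap: 1.003
t: 3.95
position: [494.8, -29.3, 27.4]
ee_rot: [2.087, 2.346, 0.001]
wrist_force: [0.4, 0.6, -0.5]
finger_gap: 1.002
```

```bash
python3 -m crank '[{"dx":0,"dy":-0.0018,"dz":0.003,"spin":0.006},{"dx":0,"dy":0,"dz":0.003,"spin":0},{"dx":0,"dy":0,"dz":0,"spin":0}]' -1
python3 - <<'E'
from h import *
s=st();print(s["position"],s["ee_rot"])
w=grab_frame("wrist"); cv2.imwrite("pics/w3.png",w["frame"])
print(st()["position"])
E
```

```text
t: 4.2
position: [492.2, -29.3, 20.3]
ee_rot: [2.096, 2.34, 0.0]
wrist_force: [0.2, -0.1, -0.8]
finger_gap: 1.004
[492.22946254 -29.30219129  20.33831832] [2.09578731e+00 2.34007382e+00 1.49697031e-04]
[492.28873564 -29.31949154  20.40042952]
```

View pics/w3.png

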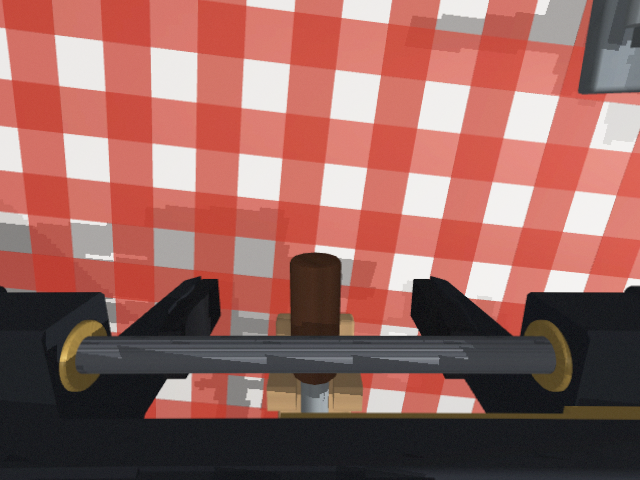

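```bash
python3 -m crank '[{"dx":0,"dy":0,"dz":0,"spin":0},{"dx":0,"dy":0,"dz":0,"spin":0},{"dx":0,"dy":0,"dz":0,"spin":0},{"dx":0,"dy":0,"dz":0,"spin":0},{"dx":0,"dy":0,"dz":0,"spin":0}]' 1 60
python3 -m crank '[{"dx":0,"dy":0,"dz":0,"spin":0},{"dx":0,"dy":0,"dz":0,"spin":0},{"dx":0,"dy":0,"dz":0,"spin":0},{"dx":0,"dy":0,"dz":0,"spin":0}]'
```

```text
t: 4.67
position: [492.3, -29.2, 20.3]
ee_rot: [2.096, 2.34, 0.0]
wrist_force: [-0.8, -0.6, -0.1]
finger_gap: 0.646
t: 5.0
position: [492.3, -29.3, 20.2]
ee_rot: [-2.096, -2.34, 0.0]
wrist_force: [0.1, 0.5, 0.1]
finger_gap: 0.346
```

```bash
python3 -m crank '[{"dx":0,"dy":0,"dz":0,"spin":0},{"dx":0,"dy":0,"dz":0,"spin":0},{"dx":0,"dy":0,"dz":0,"spin":0},{"dx":0,"dy":0,"dz":0,"spin":0}]'
python3 - <<'E'
from h import *
w=grab_frame("top"); crop(w,295,190,160,120,5,"t1.png")
s=st();print(s["wrist_force"],s["torque"],s["finger_gap"],s["position"])
E
```

```text
t: 5.33
position: [492.3, -29.3, 20.3]
ee_rot: [2.096, 2.34, 0.0]
wrist_force: [-0.1, 0.2, 1.2]
finger_gap: 0.201
[-0.17297579 -0.27615487 -0.07245894] [-0.0693462   0.09174455  0.01744659] 0.20494091015152552 [492.30711736 -29.28118839  20.30005192]
```

View pics/t1.png

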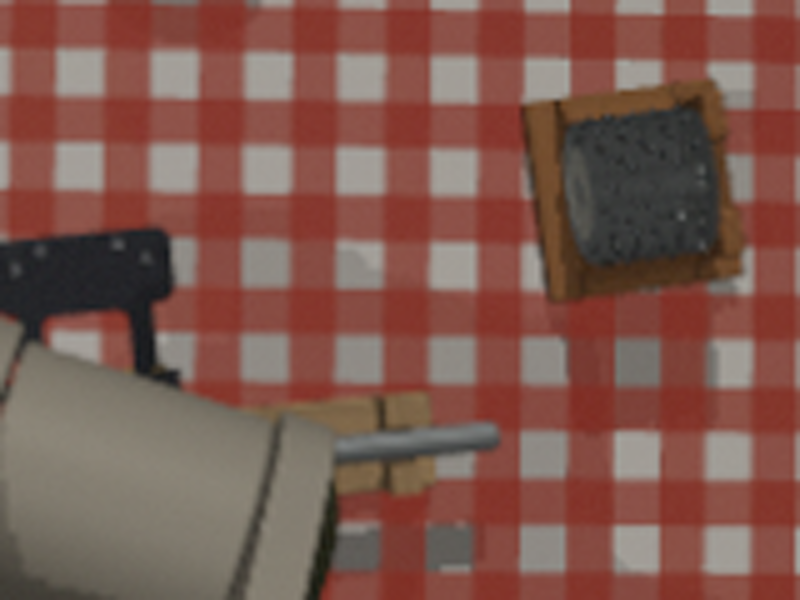

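```bash
python3 -m crank '[{"dx":0,"dy":0,"dz":-0.005,"spin":0},{"dx":0,"dy":0,"dz":-0.005,"spin":0},{"dx":0,"dy":0,"dz":-0.01,"spin":0},{"dx":0,"dy":0,"dz":-0.02,"spin":0},{"dx":0,"dy":0,"dz":-0.02,"spin":0}]'
python3 - <<'E'
from h import *
w=grab_frame("scene"); crop(w,180,155,160,120,5,"s1.png")
s=st();print(s["wrist_force"],s["torque"],s["finger_gap"],s["position"])
E
```

```text
t: 5.8
position: [491.9, -29.1, 80.9]
ee_rot: [-2.095, -2.339, 0.001]
wrist_force: [0.2, 0.4, -2.3]
finger_gap: 0.204
[ 2.17689763 -0.12915738  2.7088781 ] [-0.00554558 -0.05632087  0.04717246] 0.1998102408385848 [493.65294188 -29.56931602  84.57984869]
```

View pics/s1.png

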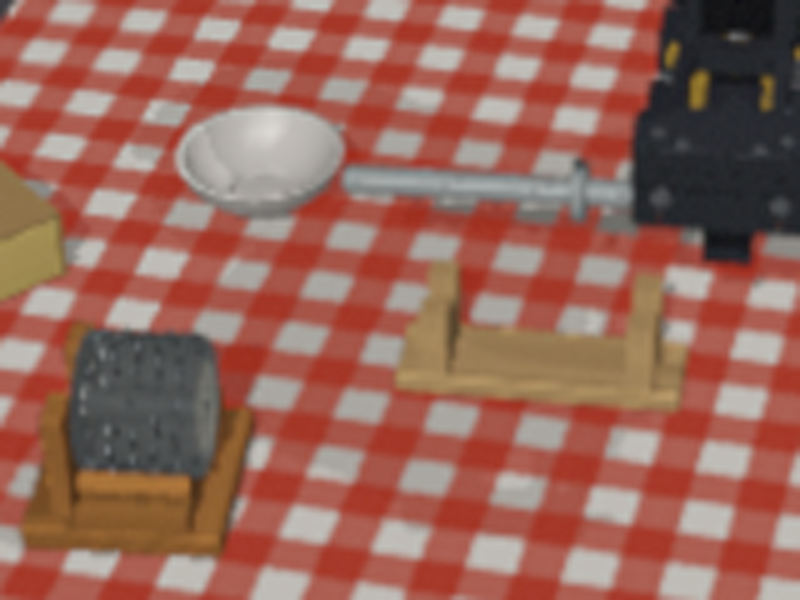

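```bash
python3 -m crank '[{"dx":0,"dy":0.005,"dz":-0.035,"spin":0},{"dx":-0.02,"dy":0.007,"dz":-0.02,"spin":0},{"dx":-0.03,"dy":0.007,"dz":-0.02,"spin":0},{"dx":-0.03,"dy":0.007,"dz":-0.015,"spin":0},{"dx":-0.03,"dy":0.007,"dz":-0.015,"spin":0}]' 
python3 -m crank '[{"dx":-0.035,"dy":0.007,"dz":0,"spin":0},{"dx":-0.035,"dy":0.007,"dz":0,"spin":0},{"dx":-0.03,"dy":0.005,"dz":0,"spin":0},{"dx":-0.018,"dy":0.004,"dz":0,"spin":0},{"dx":0,"dy":0,"dz":0,"spin":0}]'
python3 -m crank '[{"dx":0,"dy":0,"dz":0,"spin":0},{"dx":0,"dy":0,"dz":0,"spin":0},{"dx":0,"dy":0,"dz":0,"spin":0}]'
python3 - <<'E'
from h import *
w=grab_frame("wrist"); cv2.imwrite("pics/w4.png",w["frame"])
import pickle; pickle.dump(w,open("w4.pkl","wb"))
crop(w,300,150,160,170,4,"w4c.png")
s=st();print(s["wrist_force"],s["torque"],s["finger_gap"],s["position"])
E
```

```text
t: 6.27
position: [537.3, -136.0, 186.4]
ee_rot: [2.095, 2.34, 0.0]
wrist_force: [1.2, -0.6, -1.7]
finger_gap: 0.2
t: 6.68
position: [573.2, -253.2, 184.1]
ee_rot: [2.1, 2.337, -0.001]
wrist_force: [-0.2, 0.7, -1.7]
finger_gap: 0.202
t: 6.93
position: [572.8, -248.5, 185.3]
ee_rot: [-2.094, -2.341, -0.0]
wrist_force: [0.1, -0.4, -1.2]
finger_gap: 0.205
[ 0.00656267 -0.09292714 -1.57157864] [0.01942816 0.03297113 0.00285785] 0.19918643164308714 [ 572.86161293 -248.60915678  185.48037967]
```

View pics/w4.png

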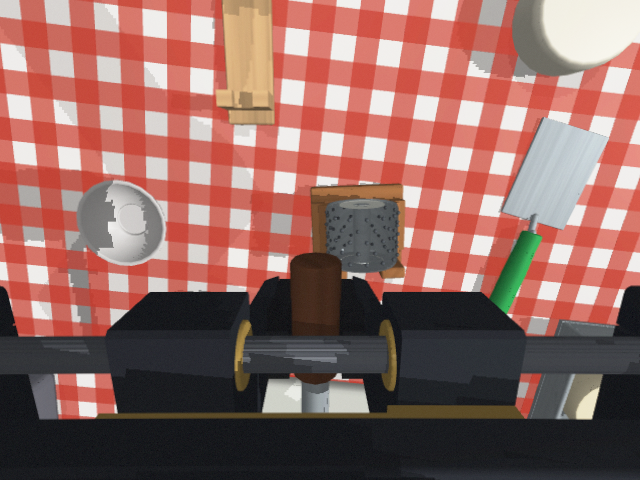

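View pics/w4c.png

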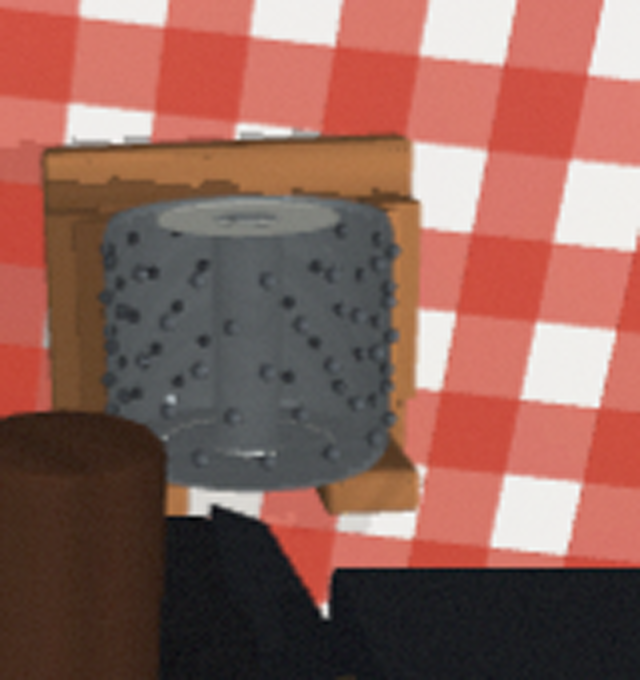

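```bash
cat > ov.py <<'E'
from h import *
import pickle
w=pickle.load(open("w4.pkl","rb"))
C=lambda c:(300+c[0]/4,150+c[1]/4)
f=onz(w,C((249.5,217.5)),46); print("face centre",f.round(1))
a=onz(w,C((45,150)),10);b=onz(w,C((408,138)),10)
for z in (10,30): 
    a=onz(w,C((45,150)),z);b=onz(w,C((408,138)),z); d=b-a; print(z,a.round(1),b.round(1),np.linalg.norm(d).round(1),"front edge heading-90:",(np.degrees(np.arctan2(d[1],d[0]))-90).round(2))
import sys
hd=np.radians(float(sys.argv[1])); R_=float(sys.argv[2]); off=float(sys.argv[3])
ax=np.array([np.cos(hd),np.sin(hd),0]); n=np.array([-ax[1],ax[0],0]); up=np.array([0,0,1.])
f=f+n*off
img=cv2.resize(w["frame"][150:320,300:460],None,fx=4,fy=4,interpolation=cv2.INTER_CUBIC)
def q(X): u=proj(w,X); return (int((u[0]-300)*4+1.5),int((u[1]-150)*4+1.5))
for s,r,col in ((0,R_,(0,255,0)),(50,R_,(0,255,255)),(0,7.2,(255,0,255)),(25,R_,(255,255,0))):
    pts=np.array([q(f+ax*s+r*(np.cos(t)*n+np.sin(t)*up)) for t in np.linspace(0,2*np.pi,60)])
    cv2.polylines(img,[pts],True,col,1)
cv2.imwrite("pics/"+sys.argv[4],img)
print("centre",(f+25*ax).round(1))
E
python3 ov.py -82 29 0 ov1.png
```

```text
face centre [ 610.2 -225.7   46. ]
10 [ 566.5 -221.    10. ] [ 649.3 -209.    10. ] 83.7 front edge heading-90: -81.73
30 [ 566.4 -218.5   30. ] [ 644.1 -207.2   30. ] 78.5 front edge heading-90: -81.73
centre [ 613.7 -250.4   46. ]
```

View pics/ov1.png

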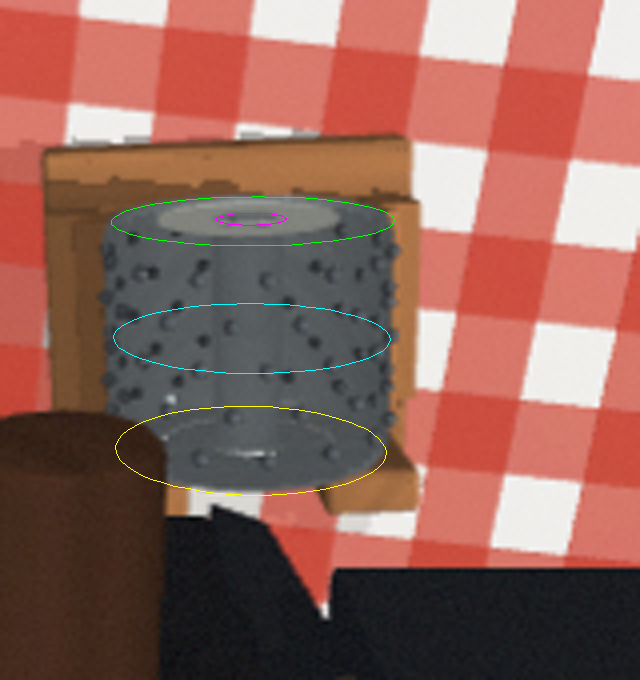

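```bash
python3 -m crank '[{"dx":0.02,"dy":0.0036,"dz":0,"spin":0},{"dx":0.035,"dy":0.006,"dz":0,"spin":0},{"dx":0.035,"dy":0.006,"dz":0,"spin":0},{"dx":0.035,"dy":0.006,"dz":0,"spin":0},{"dx":0.035,"dy":0.006,"dz":0.02,"spin":0}]' 
python3 -m crank '[{"dx":0.025,"dy":0.004,"dz":0.03,"spin":0},{"dx":0.0104,"dy":0.002,"dz":0.035,"spin":0},{"dx":0,"dy":0,"dz":0.03,"spin":-0.032},{"dx":0,"dy":0,"dz":0.015,"spin":0},{"dx":0,"dy":0,"dz":0,"spin":0}]'
python3 -m crank '[{"dx":0,"dy":0,"dz":0,"spin":0},{"dx":0,"dy":0,"dz":0,"spin":0},{"dx":0,"dy":0,"dz":0,"spin":0}]'
cat > tgt.py <<'E'
from h import *
import sys
def go(px,py,pz,hd):
    s=st(); M=R.from_rotvec(s["ee_rot"]).as_matrix(); d=M.T@(np.array([px,py,pz])-s["position"])
    h=np.degrees(np.arctan2(-M[1,0],-M[0,0])); print("t",round(s["t"],2),"pos",s["position"].round(2),"rodhd",h.round(2),"tilt",M[2,:2].round(4),"F",s["wrist_force"].round(1))
    print("dx,dy,dz mm",d.round(2),"spin",np.radians(h-hd).round(4))
if __name__=="__main__": go(*map(float,sys.argv[1:5]))
E
python3 tgt.py 584.6 -50.7 26.3 -81.8
```

```text
t: 7.4
position: [584.0, -85.8, 168.7]
ee_rot: [2.091, 2.336, 0.004]
wrist_force: [0.9, -0.6, -2.0]
finger_gap: 0.203
t: 7.82
position: [583.1, -50.3, 52.3]
ee_rot: [-2.053, -2.371, 0.004]
wrist_force: [-0.6, -0.3, -1.1]
finger_gap: 0.202
t: 8.07
position: [585.7, -52.1, 56.9]
ee_rot: [2.057, 2.371, 0.002]
wrist_force: [-0.2, -0.3, -2.0]
finger_gap: 0.203
t 8.07 pos [585.67 -52.08  56.95] rodhd -81.87 tilt [-0.0013  0.0028] F [-0.2 -0.3 -2. ]
dx,dy,dz mm [ 1.56 -0.95 30.64] spin -0.0013
```

Look at the tip before descending.

Run:
```python
from h import *
import pickle
t=grab_frame("top"); s=grab_frame("scene"); pickle.dump((t,s),open("f1.pkl","wb"))
crop(t,355,190,100,75,8,"t2.png"); crop(s,180,195,120,75,6,"s2.png")
from tgt import go; go(584.6,-50.7,26.3,-81.8)
```

```text
t 8.17 pos [585.41 -52.07  56.55] rodhd -81.88 tilt [-0.001   0.0021] F [ 0.6 -0.2 -1.3]
dx,dy,dz mm [ 1.5  -0.67 30.24] spin -0.0013
```

View pics/t2.png

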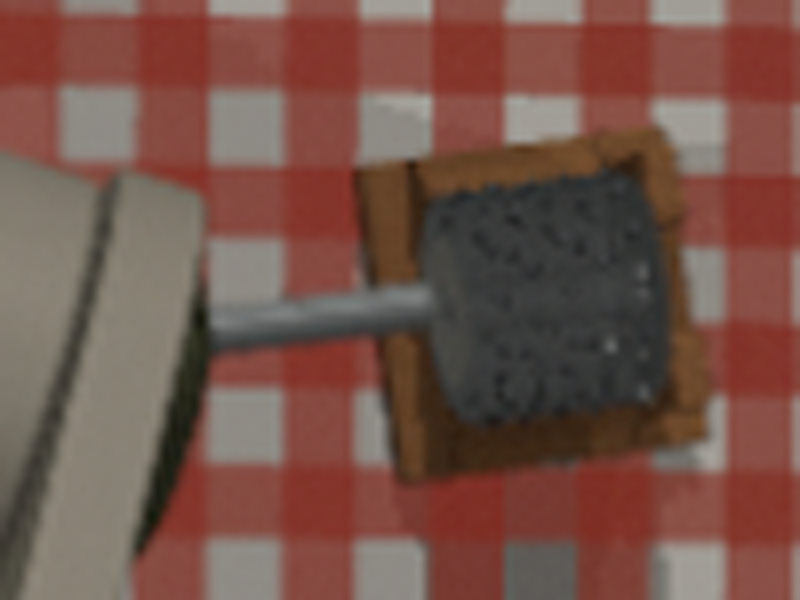

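View pics/s2.png

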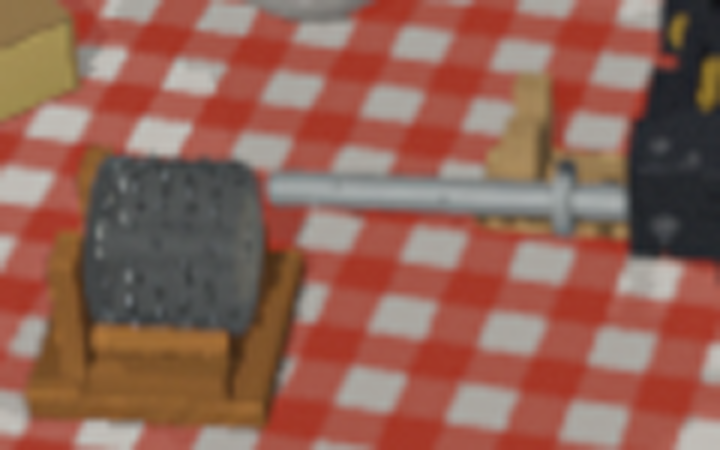

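Run:
```python
from h import *
import pickle
t,s=pickle.load(open("f1.pkl","rb"))
a=np.array([np.cos(np.radians(-81.87)),np.sin(np.radians(-81.87)),0]); H=np.array([585.4,-52.1,76.2]); tip=H+165*a
for nm,p,o,f in (("top",t,(355,190),8),("scene",s,(180,195),6)):
    for X in (H+70*a,tip,[609.8,-225.9,46],[609.8,-225.9,76]):
        print(nm,np.round(X,1),((proj(p,X)-o)*f).round(0))
```

```text
top [ 595.3 -121.4   76.2] [ 55. 353.]
top [ 608.7 -215.4   76.2] [432. 305.]
top [ 609.8 -225.9   46. ] [448. 309.]
top [ 609.8 -225.9   76. ] [474. 301.]
scene [ 595.3 -121.4   76.2] [542. 195.]
scene [ 608.7 -215.4   76.2] [261. 180.]
scene [ 609.8 -225.9   46. ] [238. 247.]
scene [ 609.8 -225.9   76. ] [231. 178.]
```

```bash
python3 -m crank '[{"dx":0.0015,"dy":-0.0007,"dz":0.01,"spin":-0.001},{"dx":0,"dy":0,"dz":0.01,"spin":0},{"dx":0,"dy":0,"dz":0.007,"spin":0},{"dx":0,"dy":0,"dz":0.003,"spin":0},{"dx":0,"dy":0,"dz":0,"spin":0}]' 
python3 -m crank '[{"dx":0,"dy":0,"dz":0,"spin":0},{"dx":0,"dy":0,"dz":0,"spin":0},{"dx":0,"dy":0,"dz":0,"spin":0}]'
python3 - <<'E'
from h import *
import pickle
t=grab_frame("top"); s=grab_frame("scene"); pickle.dump((t,s),open("f2.pkl","wb"))
crop(t,355,190,100,75,8,"t3.png"); crop(s,180,195,120,75,6,"s3.png")
from tgt import go; go(584.6,-50.7,26.3,-81.8)
E
```

```text
t: 8.58
position: [583.5, -50.4, 24.0]
ee_rot: [-2.056, -2.373, 0.002]
wrist_force: [0.9, 0.8, -1.5]
finger_gap: 0.204
t: 8.83
position: [584.3, -50.5, 25.6]
ee_rot: [2.057, 2.374, 0.0]
wrist_force: [-0.3, 0.9, -1.3]
finger_gap: 0.204
t 8.93 pos [584.19 -50.5   25.58] rodhd -81.81 tilt [-0.0003  0.0006] F [-0.2  0.1 -1.2]
dx,dy,dz mm [-0.25  0.37 -0.72] spin -0.0001
```

View pics/t3.png

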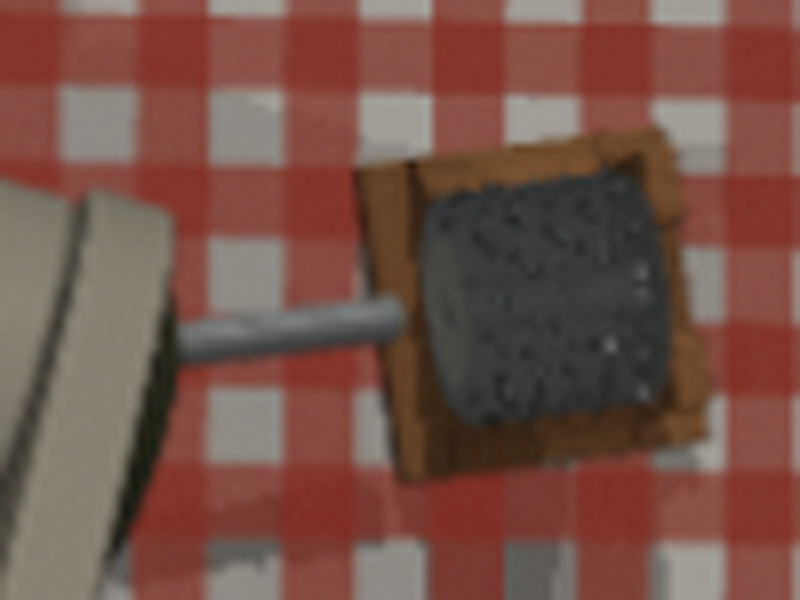

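View pics/s3.png

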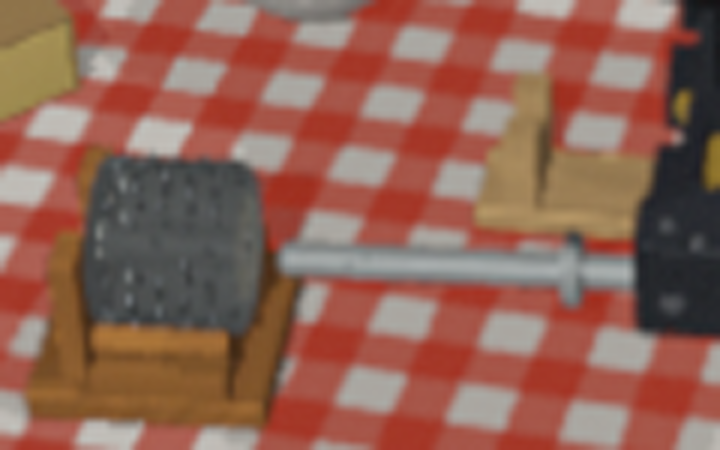

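```bash
python3 -m crank '[{"dx":-0.003,"dy":0.0004,"dz":-0.0007,"spin":0},{"dx":-0.003,"dy":0,"dz":0,"spin":0},{"dx":-0.003,"dy":0,"dz":0,"spin":0},{"dx":0,"dy":0,"dz":0,"spin":0}]' 
python3 -m crank '[{"dx":-0.002,"dy":0,"dz":0,"spin":0},{"dx":-0.001,"dy":0,"dz":0,"spin":0},{"dx":0,"dy":0,"dz":0,"spin":0}]' 
python3 tgt.py 584.6 -50.7 26.3 -81.8
python3 -m crank '[{"dx":-0.001,"dy":0,"dz":0,"spin":0},{"dx":-0.001,"dy":0,"dz":0,"spin":0},{"dx":0,"dy":0,"dz":0,"spin":0}]' 
python3 tgt.py 584.6 -50.7 26.3 -81.8
```

```text
t: 9.27
position: [585.9, -60.1, 26.0]
ee_rot: [2.058, 2.373, 0.0]
wrist_force: [-0.0, 0.6, -2.2]
finger_gap: 0.198
t: 9.52
position: [586.1, -62.4, 25.9]
ee_rot: [-2.057, -2.374, -0.0]
wrist_force: [0.5, -0.0, -0.7]
finger_gap: 0.203
t 9.52 pos [586.12 -62.39  25.92] rodhd -81.82 tilt [ 0.0002 -0.0001] F [ 0.5 -0.  -0.7]
dx,dy,dz mm [11.79  0.16 -0.38] spin -0.0003
t: 9.77
position: [586.3, -63.9, 25.9]
ee_rot: [-2.057, -2.374, -0.0]
wrist_force: [-0.4, 2.7, -2.3]
finger_gap: 0.2
t 9.77 pos [586.28 -63.95  25.87] rodhd -81.8 tilt [ 0.0007 -0.0003] F [-0.4  2.7 -2.3]
dx,dy,dz mm [13.35  0.23 -0.42] spin -0.0001
```

```bash
python3 -m crank '[{"dx":0,"dy":0.0002,"dz":-0.0004,"spin":0},{"dx":-0.001,"dy":0,"dz":0,"spin":0},{"dx":0,"dy":0,"dz":0,"spin":0}]' 
python3 tgt.py 584.6 -50.7 26.3 -81.8
python3 - <<'E'
from h import *
s=st();print(s["torque"])
t=grab_frame("top"); s=grab_frame("scene")
crop(t,385,200,60,60,8,"t4.png"); crop(s,180,195,120,75,6,"s4.png")
s=st();print(s["torque"],s["wrist_force"])
E
```

```text
t: 10.02
position: [586.6, -64.8, 26.3]
ee_rot: [-2.056, -2.374, -0.0]
wrist_force: [-0.4, 0.6, -0.9]
finger_gap: 0.203
t 10.02 pos [586.57 -64.83  26.26] rodhd -81.79 tilt [ 0.0006 -0.0005] F [-0.4  0.6 -0.9]
dx,dy,dz mm [14.27  0.07 -0.03] spin 0.0001
[ 0.07105425  0.07937231 -0.0184003 ]
[ 0.15860945  0.12402026 -0.03111548] [-0.63905668  2.44423967 -1.80555917]
```

View pics/t4.png

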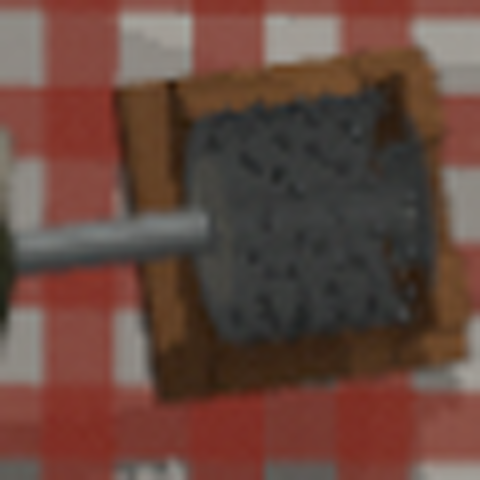

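View pics/s4.png

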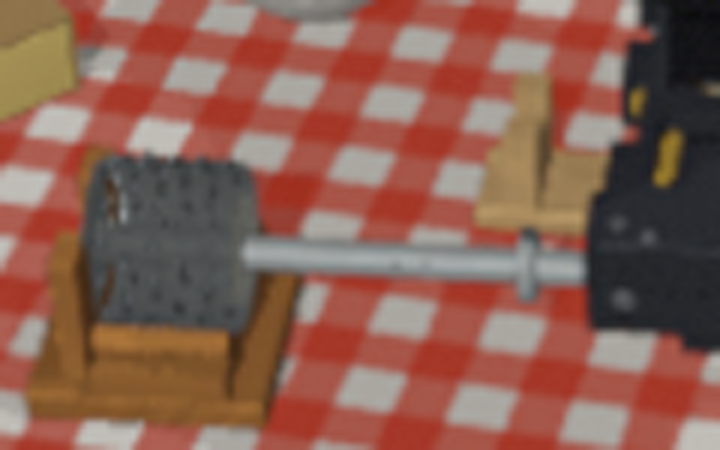

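```bash
cat > rd.py <<'E'
from h import *
def rd(n=6):
    F=[];T=[]
    for i in range(n):
        s=st(); F.append(s["wrist_force"]);T.append(s["torque"]); 
        if i<n-1: grab_frame("wrist")
    print("t",round(s["t"],2),"pos",s["position"].round(2),"F",np.mean(F,0).round(2),"T",np.mean(T,0).round(3))
if __name__=="__main__": rd()
E
python3 rd.py
```

```text
t 10.37 pos [586.87 -65.4   26.42] F [-0.15  1.41 -1.34] T [ 0.164  0.099 -0.006]
```

```bash
python3 -m crank '[{"dx":-0.001,"dy":0,"dz":0,"spin":0},{"dx":-0.001,"dy":0,"dz":0,"spin":0},{"dx":0,"dy":0,"dz":0,"spin":0}]' 
python3 rd.py
```

```text
t: 10.62
position: [587.2, -67.6, 26.4]
ee_rot: [2.057, 2.374, -0.0]
wrist_force: [-0.0, -0.7, -1.6]
finger_gap: 0.2
t 10.87 pos [587.07 -67.3   26.38] F [ 0.2  -0.35 -1.04] T [-0.026  0.067 -0.024]
```

```bash
python3 -m crank '[{"dx":-0.002,"dy":0,"dz":0,"spin":0},{"dx":-0.003,"dy":0,"dz":0,"spin":0},{"dx":-0.003,"dy":0,"dz":0,"spin":0},{"dx":-0.002,"dy":0,"dz":0,"spin":0},{"dx":0,"dy":0,"dz":0,"spin":0}]' 
python3 rd.py; python3 tgt.py 589.6 -85 26.3 -81.8
```

```text
t: 11.28
position: [588.6, -77.7, 26.3]
ee_rot: [2.057, 2.374, -0.0]
wrist_force: [-0.8, -0.2, -1.3]
finger_gap: 0.202
t 11.53 pos [588.47 -77.07  26.36] F [-0.07 -0.27 -0.95] T [-0.058  0.049  0.01 ]
t 11.53 pos [588.47 -77.07  26.36] rodhd -81.8 tilt [-0.0001 -0.    ] F [ 0.  -0.2 -1.5]
dx,dy,dz mm [-8.01 -0.01  0.07] spin -0.0001
```

Clean insertion; continue.

```bash
python3 -m crank '[{"dx":-0.003,"dy":0,"dz":0,"spin":0},{"dx":-0.005,"dy":0,"dz":0,"spin":0},{"dx":-0.005,"dy":0,"dz":0,"spin":0},{"dx":-0.005,"dy":0,"dz":0,"spin":0},{"dx":-0.002,"dy":0,"dz":0,"spin":0}]' 
python3 rd.py
python3 -m crank '[{"dx":-0.003,"dy":0,"dz":0,"spin":0},{"dx":-0.005,"dy":0,"dz":0,"spin":0},{"dx":-0.005,"dy":0,"dz":0,"spin":0},{"dx":-0.005,"dy":0,"dz":0,"spin":0},{"dx":-0.002,"dy":0,"dz":0,"spin":0}]' 
python3 rd.py
```

```text
t: 11.95
position: [591.5, -97.9, 26.3]
ee_rot: [2.058, 2.373, 0.0]
wrist_force: [-0.4, -0.6, -1.3]
finger_gap: 0.203
t 12.2 pos [591.27 -96.86  26.33] F [-0.09 -0.25 -1.09] T [-0.055  0.032  0.011]
t: 12.62
position: [594.3, -117.7, 26.3]
ee_rot: [2.058, 2.374, 0.0]
wrist_force: [0.3, -0.1, -2.0]
finger_gap: 0.2
t 12.87 pos [ 594.13 -116.64   26.33] F [ 0.   -0.34 -1.4 ] T [-0.03   0.056 -0.004]
```

```bash
python3 -m crank '[{"dx":-0.005,"dy":0,"dz":0,"spin":0},{"dx":-0.008,"dy":0,"dz":0,"spin":0},{"dx":-0.008,"dy":0,"dz":0,"spin":0},{"dx":-0.004,"dy":0,"dz":0,"spin":0},{"dx":-0.002,"dy":0,"dz":0,"spin":0}]' 
python3 rd.py
python3 - <<'E'
from h import *
t=grab_frame("top"); s=grab_frame("scene")
crop(t,355,190,100,75,8,"t5.png"); crop(s,180,195,120,75,6,"s5.png")
E
```

```text
t: 13.28
position: [598.1, -144.5, 26.3]
ee_rot: [2.058, 2.373, -0.0]
wrist_force: [-0.6, 0.2, -1.0]
finger_gap: 0.201
t 13.53 pos [ 597.97 -143.28   26.35] F [ 0.04 -0.28 -1.  ] T [-0.035  0.065  0.008]
```

View pics/s5.png

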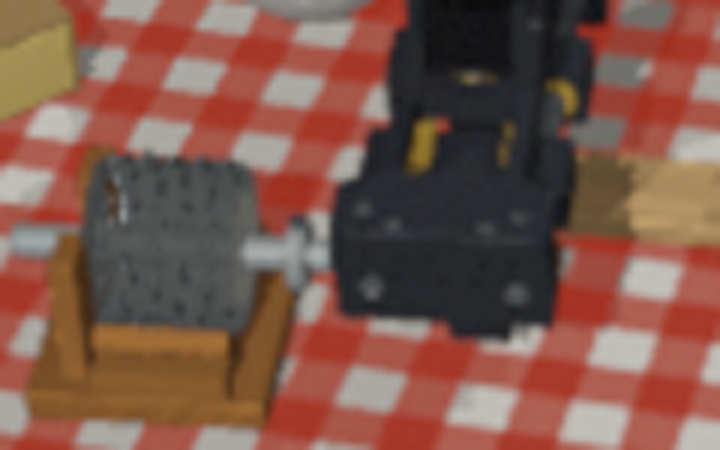

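```bash
python3 -m crank '[{"dx":-0.003,"dy":0,"dz":0,"spin":0},{"dx":-0.003,"dy":0,"dz":0,"spin":0},{"dx":-0.002,"dy":0,"dz":0,"spin":0},{"dx":0,"dy":0,"dz":0,"spin":0},{"dx":0,"dy":0,"dz":0,"spin":0}]' 
python3 -m crank '[{"dx":-0.001,"dy":0,"dz":0,"spin":0},{"dx":-0.001,"dy":0,"dz":0,"spin":0},{"dx":0,"dy":0,"dz":0,"spin":0}]' 
python3 -m crank '[{"dx":-0.001,"dy":0,"dz":0,"spin":0},{"dx":0,"dy":0,"dz":0,"spin":0}]'
```

```text
t: 14.05
position: [599.2, -151.6, 26.3]
ee_rot: [2.057, 2.374, -0.0]
wrist_force: [0.3, -0.3, -0.9]
finger_gap: 0.203
t: 14.3
position: [599.5, -153.4, 26.4]
ee_rot: [2.057, 2.374, -0.0]
wrist_force: [-0.4, -1.2, -0.4]
finger_gap: 0.205
t: 14.47
position: [599.6, -154.4, 26.4]
ee_rot: [2.057, 2.374, 0.0]
wrist_force: [0.5, -1.5, -0.8]
finger_gap: 0.205
```

```bash
python3 -m crank '[{"dx":-0.001,"dy":0,"dz":0,"spin":0},{"dx":0,"dy":0,"dz":0,"spin":0}]' 
python3 -m crank '[{"dx":-0.001,"dy":0,"dz":0,"spin":0},{"dx":0,"dy":0,"dz":0,"spin":0}]' 
python3 -m crank '[{"dx":-0.001,"dy":0,"dz":0,"spin":0},{"dx":0,"dy":0,"dz":0,"spin":0}]' 
python3 rd.py
```

```text
t: 14.63
position: [599.8, -155.4, 26.4]
ee_rot: [2.057, 2.374, -0.0]
wrist_force: [-0.0, 0.6, -1.0]
finger_gap: 0.2
t: 14.8
position: [599.9, -156.4, 26.3]
ee_rot: [2.057, 2.374, -0.0]
wrist_force: [0.4, -0.9, -1.6]
finger_gap: 0.202
t: 14.97
position: [600.1, -157.4, 26.4]
ee_rot: [2.057, 2.374, -0.0]
wrist_force: [0.4, -0.4, -0.8]
finger_gap: 0.202
t 15.22 pos [ 600.04 -157.33   26.37] F [ 0.2  -0.05 -1.2 ] T [-0.026  0.07   0.004]
```

```bash
python3 -m crank '[{"dx":-0.001,"dy":0,"dz":0,"spin":0},{"dx":0,"dy":0,"dz":0,"spin":0}]' 
python3 -m crank '[{"dx":-0.001,"dy":0,"dz":0,"spin":0},{"dx":0,"dy":0,"dz":0,"spin":0}]' 
python3 -m crank '[{"dx":-0.001,"dy":0,"dz":0,"spin":0},{"dx":0,"dy":0,"dz":0,"spin":0}]' 
python3 rd.py
```

```text
t: 15.38
position: [600.2, -158.4, 26.4]
ee_rot: [-2.057, -2.374, -0.0]
wrist_force: [-0.4, -0.1, -1.0]
finger_gap: 0.204
t: 15.55
position: [600.3, -159.4, 26.3]
ee_rot: [2.057, 2.374, 0.0]
wrist_force: [0.3, -0.5, -1.1]
finger_gap: 0.2
t: 15.72
position: [600.3, -159.8, 26.2]
ee_rot: [-2.056, -2.374, -0.0]
wrist_force: [-0.8, 2.7, -0.5]
finger_gap: 0.202
t 15.97 pos [ 600.28 -159.85   26.22] F [-0.62  3.42 -1.21] T [ 0.513  0.179 -0.007]
```

```bash
python3 -m crank '[{"dx":-0.0005,"dy":0,"dz":0,"spin":0},{"dx":0,"dy":0,"dz":0,"spin":0}]' 
python3 rd.py
python3 -m crank '[{"dx":-0.0003,"dy":0,"dz":0,"spin":0},{"dx":0,"dy":0,"dz":0,"spin":0}]' 
python3 rd.py
```

```text
t: 16.13
position: [600.2, -159.9, 26.1]
ee_rot: [-2.056, -2.373, -0.001]
wrist_force: [-1.2, 6.2, -0.8]
finger_gap: 0.201
t 16.38 pos [ 600.19 -159.92   26.12] F [-1.05  6.4  -1.07] T [0.895 0.184 0.079]
t: 16.55
position: [600.2, -159.9, 26.1]
ee_rot: [-2.055, -2.373, -0.001]
wrist_force: [-1.3, 8.1, -1.0]
finger_gap: 0.203
t 16.8 pos [ 600.15 -159.97   26.08] F [-1.05  7.65 -1.32] T [1.065 0.221 0.071]
```

```bash
python3 -m crank '[{"dx":-0.0005,"dy":0,"dz":0,"spin":0},{"dx":0,"dy":0,"dz":0,"spin":0}]' 
python3 rd.py
python3 -m crank '[{"dx":-0.0004,"dy":0,"dz":0,"spin":0},{"dx":0,"dy":0,"dz":0,"spin":0}]' 
python3 rd.py
```

```text
t: 16.97
position: [600.1, -160.0, 26.0]
ee_rot: [-2.054, -2.373, -0.001]
wrist_force: [-0.8, 8.7, -0.3]
finger_gap: 0.205
t 17.22 pos [ 600.08 -159.97   25.95] F [-1.37  9.18 -0.66] T [1.353 0.263 0.076]
t: 17.38
position: [600.0, -160.0, 25.9]
ee_rot: [-2.054, -2.372, -0.002]
wrist_force: [-1.1, 10.2, -0.7]
finger_gap: 0.199
t 17.63 pos [ 600.03 -160.     25.9 ] F [-1.36 10.68 -0.45] T [1.571 0.252 0.063]
```

```bash
python3 -m crank '[{"dx":-0.0005,"dy":0,"dz":0,"spin":0},{"dx":0,"dy":0,"dz":0,"spin":0}]' 
python3 rd.py
python3 -m crank '[{"dx":0,"dy":0,"dz":0,"spin":0},{"dx":0,"dy":0,"dz":0,"spin":0},{"dx":0,"dy":0,"dz":0,"spin":0},{"dx":0,"dy":0,"dz":0,"spin":0},{"dx":0,"dy":0,"dz":0,"spin":0}]' 
python3 rd.py; python3 tgt.py 600 -160 26.3 -81.8
python3 - <<'E'
from h import *
t=grab_frame("top"); s=grab_frame("scene")
crop(t,355,190,100,75,8,"t6.png"); crop(s,180,195,120,75,6,"s6.png")
E
```

```text
t: 17.8
position: [600.0, -160.0, 25.8]
ee_rot: [-2.053, -2.372, -0.002]
wrist_force: [-1.3, 12.8, -0.4]
finger_gap: 0.201
t 18.05 pos [ 599.93 -160.04   25.81] F [-1.48 12.81 -0.31] T [1.845 0.296 0.089]
t: 18.47
position: [600.0, -160.0, 25.8]
ee_rot: [-2.053, -2.372, -0.002]
wrist_force: [-2.0, 12.8, -0.9]
finger_gap: 0.202
t 18.72 pos [ 599.94 -160.06   25.82] F [-1.53 13.02 -0.8 ] T [1.836 0.335 0.086]
t 18.72 pos [ 599.94 -160.06   25.82] rodhd -81.76 tilt [ 0.0043 -0.0021] F [-1.5 12.8 -0.6]
dx,dy,dz mm [ 0.05  0.07 -0.48] spin 0.0007
```

View pics/s6.png

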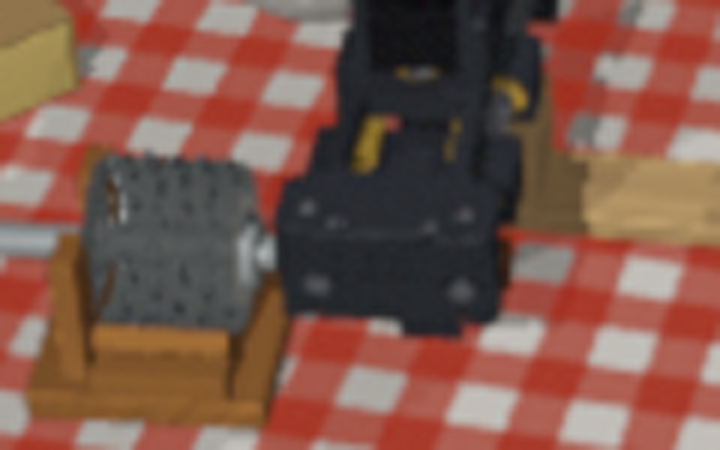

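```bash
python3 -m crank '[{"dx":0.001,"dy":0,"dz":0,"spin":0},{"dx":0.001,"dy":0,"dz":0,"spin":0},{"dx":0,"dy":0,"dz":0,"spin":0}]' 
python3 rd.py
python3 -m crank '[{"dx":0,"dy":0,"dz":-0.001,"spin":0},{"dx":0,"dy":0,"dz":-0.002,"spin":0},{"dx":0,"dy":0,"dz":-0.002,"spin":0},{"dx":0,"dy":0,"dz":0,"spin":0}]' 
python3 rd.py
```

```text
t: 19.07
position: [600.3, -159.9, 26.3]
ee_rot: [-2.056, -2.374, -0.0]
wrist_force: [-0.5, 5.9, -1.6]
finger_gap: 0.199
t 19.32 pos [ 600.29 -159.91   26.22] F [-0.76  5.59 -1.27] T [0.847 0.166 0.039]
t: 19.65
position: [600.0, -159.4, 31.0]
ee_rot: [-2.055, -2.373, -0.001]
wrist_force: [-0.9, 7.6, -3.6]
finger_gap: 0.199
t 19.9 pos [ 599.95 -159.52   30.71] F [-0.91  7.19 -3.66] T [1.211 0.142 0.077]
```

```bash
python3 -m crank '[{"dx":0.001,"dy":0,"dz":0,"spin":0},{"dx":0.001,"dy":0,"dz":0,"spin":0},{"dx":0,"dy":0,"dz":0,"spin":0}]' 
python3 rd.py
python3 -m crank '[{"dx":0,"dy":0,"dz":-0.002,"spin":0},{"dx":0,"dy":0,"dz":-0.003,"spin":0},{"dx":0,"dy":0,"dz":-0.003,"spin":0},{"dx":0,"dy":0,"dz":-0.003,"spin":0},{"dx":0,"dy":0,"dz":0,"spin":0}]' 
python3 rd.py
python3 - <<'E'
from h import *
t=grab_frame("top"); s=grab_frame("scene")
crop(t,355,190,100,75,8,"t7.png"); crop(s,180,195,120,75,6,"s7.png")
E
```

```text
t: 20.15
position: [600.3, -158.9, 31.4]
ee_rot: [2.057, 2.374, -0.0]
wrist_force: [0.1, -0.1, -2.4]
finger_gap: 0.2
t 20.4 pos [ 600.29 -158.78   31.42] F [-0.04 -0.19 -2.64] T [ 0.117  0.079 -0.014]
t: 20.82
position: [600.5, -158.6, 43.2]
ee_rot: [2.056, 2.374, 0.001]
wrist_force: [-0.4, -0.0, -2.5]
finger_gap: 0.203
t 21.07 pos [ 600.08 -158.39   42.2 ] F [-0.34  0.43 -3.12] T [ 0.183  0.083 -0.011]
```

View pics/s7.png

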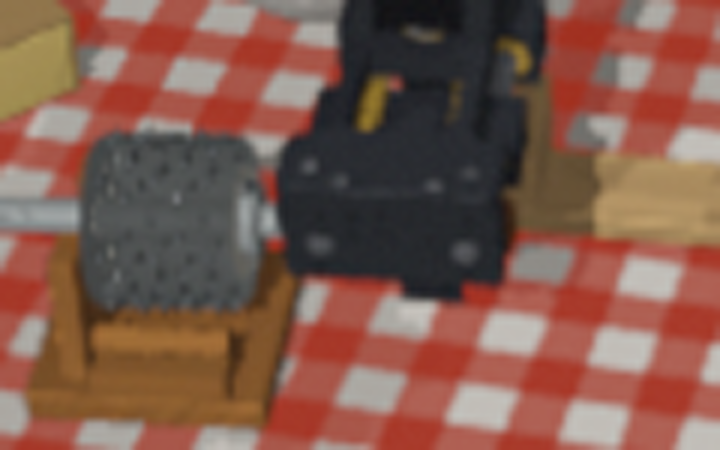

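```bash
python3 -m crank '[{"dx":0,"dy":0,"dz":-0.005,"spin":0},{"dx":0,"dy":0,"dz":-0.01,"spin":0},{"dx":0,"dy":0,"dz":-0.01,"spin":0},{"dx":0,"dy":0,"dz":-0.01,"spin":0},{"dx":0,"dy":0,"dz":-0.01,"spin":0}]' 
python3 -m crank '[{"dx":0,"dy":0,"dz":-0.01,"spin":0},{"dx":0,"dy":0,"dz":-0.01,"spin":0},{"dx":0,"dy":0,"dz":-0.006,"spin":0},{"dx":0,"dy":0,"dz":0,"spin":0},{"dx":0,"dy":0,"dz":0,"spin":0}]'
python3 rd.py
python3 - <<'E'
from h import *
import pickle
t=grab_frame("top"); s=grab_frame("scene"); pickle.dump((t,s),open("f8.pkl","wb"))
crop(s,160,165,120,75,6,"s8.png"); crop(t,355,190,120,75,6,"t8.png")
from tgt import go; go(600,-158,120,-82.2)
E
```

```text
t: 21.58
position: [600.4, -158.5, 89.0]
ee_rot: [2.056, 2.374, 0.0]
wrist_force: [0.1, -0.1, -2.7]
finger_gap: 0.203
t: 22.0
position: [600.2, -158.4, 113.5]
ee_rot: [2.057, 2.374, 0.0]
wrist_force: [-0.0, 0.1, -2.8]
finger_gap: 0.203
t 22.25 pos [ 599.97 -158.38  112.77] F [ 0.16 -0.03 -3.17] T [0.177 0.079 0.006]
t 22.35 pos [ 600.08 -158.39  112.96] rodhd -81.8 tilt [ 0.0004 -0.0006] F [-0.2  0.1 -3.8]
dx,dy,dz mm [ 0.4  -0.03 -7.04] spin 0.0069
```

View pics/s8.png

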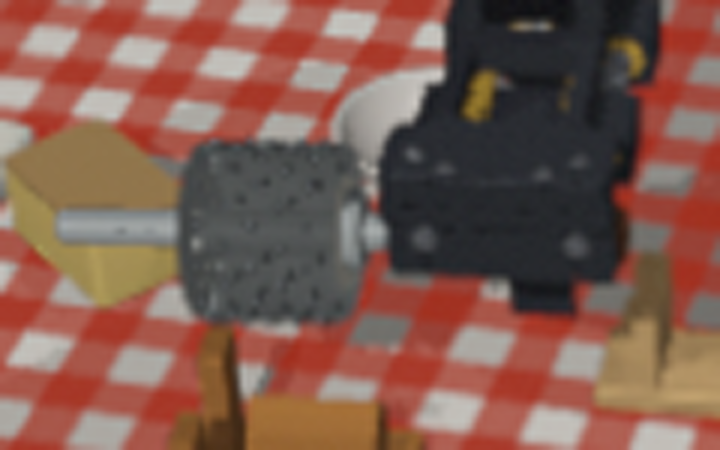

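View pics/t8.png

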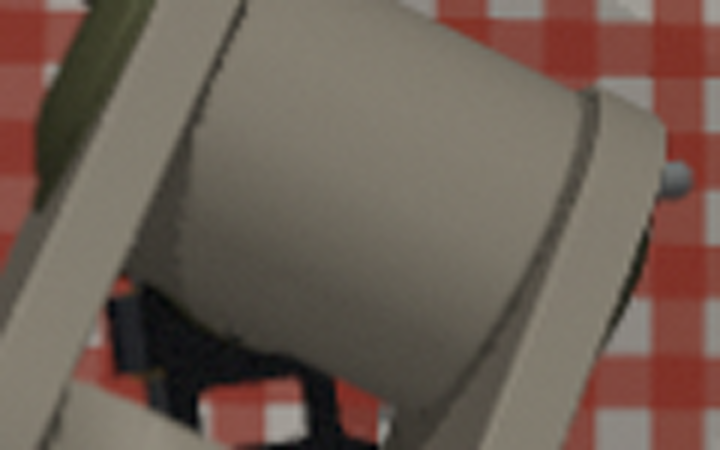

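Run:
```python
from h import *
import pickle
t,s=pickle.load(open("f8.pkl","rb"))
H=np.array([600.0,-158.4,132.6])
for dr in (0,1,2,3):
    a=np.array([np.cos(np.radians(-81.8))*np.cos(np.radians(dr)),np.sin(np.radians(-81.8))*np.cos(np.radians(dr)),-np.sin(np.radians(dr))])
    print(dr,[((proj(s,H+l*a)-(160,165))*6).round(1).tolist() for l in (61,125,165)])
```

```text
0 [[358.8, 222.3], [166.9, 213.1], [48.4, 207.5]]
1 [[359.1, 224.9], [167.7, 218.5], [49.6, 214.6]]
2 [[359.4, 227.6], [168.6, 223.9], [50.9, 221.7]]
3 [[359.8, 230.2], [169.6, 229.3], [52.4, 228.8]]
```

```bash
python3 -m crank '[{"dx":0.005,"dy":0.001,"dz":-0.008,"spin":0},{"dx":0.012,"dy":0.002,"dz":-0.012,"spin":0},{"dx":0.018,"dy":0.003,"dz":-0.015,"spin":0},{"dx":0.022,"dy":0.004,"dz":-0.015,"spin":0},{"dx":0.024,"dy":0.005,"dz":-0.013,"spin":0}]' 
python3 -m crank '[{"dx":0.025,"dy":0.005,"dz":-0.009,"spin":0},{"dx":0.025,"dy":0.005,"dz":-0.005,"spin":0},{"dx":0.025,"dy":0.005,"dz":0,"spin":0},{"dx":0.025,"dy":0.005,"dz":0,"spin":0},{"dx":0.022,"dy":0.005,"dz":0,"spin":0}]'
python3 -m crank '[{"dx":0.02,"dy":0.004,"dz":0,"spin":0},{"dx":0.014,"dy":0.003,"dz":0,"spin":0},{"dx":0.008,"dy":0.001,"dz":0,"spin":0},{"dx":0.004,"dy":0,"dz":0,"spin":0},{"dx":0,"dy":0,"dz":0,"spin":0}]'
python3 -m crank '[{"dx":0,"dy":0,"dz":0,"spin":0},{"dx":0,"dy":0,"dz":0,"spin":0},{"dx":0,"dy":0,"dz":0,"spin":0}]'
python3 - <<'E'
from h import *
import pickle
w=grab_frame("wrist"); cv2.imwrite("pics/w5.png",w["frame"]); pickle.dump(w,open("w5.pkl","wb"))
from tgt import go; go(612,96,190,-82.2)
s=grab_frame("scene"); t=grab_frame("top");pickle.dump((t,s),open("f9.pkl","wb"))
cv2.imwrite("pics/s9.png",s["frame"])
E
```

```text
t: 22.77
position: [603.6, -74.7, 178.7]
ee_rot: [2.057, 2.373, 0.001]
wrist_force: [0.5, 0.4, -2.9]
finger_gap: 0.203
t: 23.18
position: [610.5, 50.9, 192.0]
ee_rot: [2.055, 2.375, 0.002]
wrist_force: [0.9, -0.4, -2.3]
finger_gap: 0.199
t: 23.6
position: [612.0, 95.3, 190.7]
ee_rot: [2.056, 2.375, 0.0]
wrist_force: [0.9, 0.4, -4.1]
finger_gap: 0.201
t: 23.85
position: [612.3, 93.9, 190.3]
ee_rot: [2.059, 2.373, -0.0]
wrist_force: [-0.3, 0.6, -3.0]
finger_gap: 0.203
t 23.9 pos [612.3   94.03 190.37] rodhd -81.87 tilt [-0.0001 -0.0001] F [ 0.3 -0.8 -3. ]
dx,dy,dz mm [ 2.   -0.02  0.37] spin 0.0057
```

View pics/w5.png

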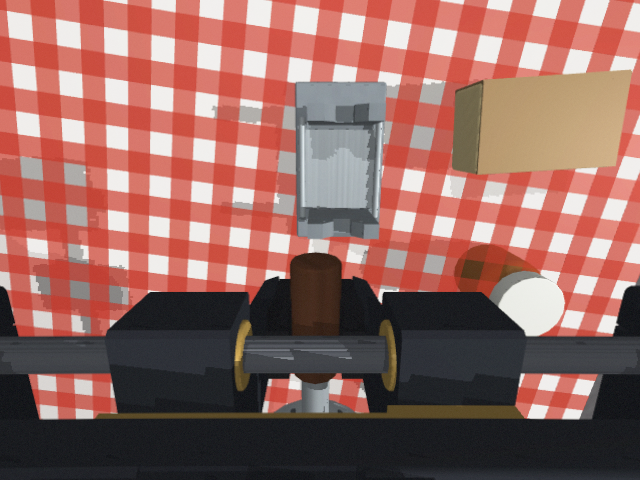

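View pics/s9.png

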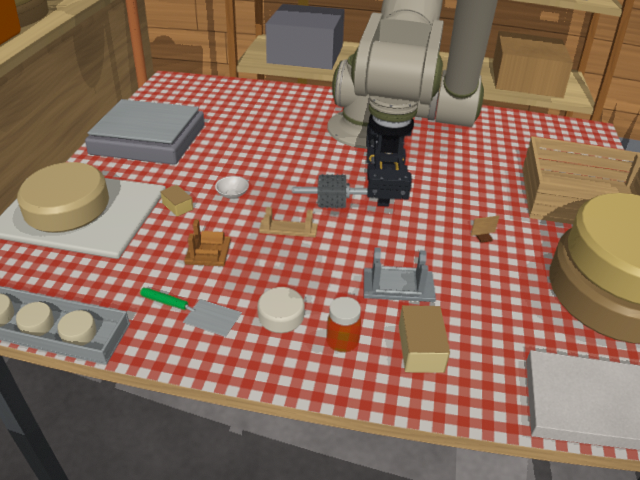

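Run:
```python
from h import *
import pickle
w=pickle.load(open("w5.pkl","rb")); crop(w,280,70,120,180,4,"w5c.png")
```

```text
(no output)
```

View pics/w5c.png

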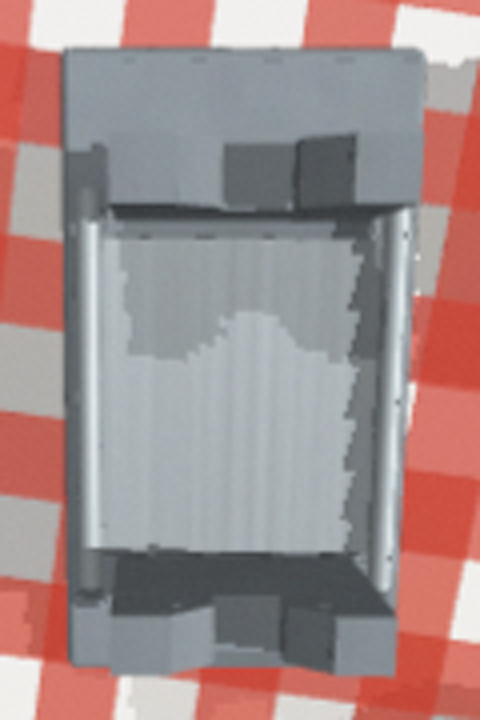

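```bash
cat > fit.py <<'E'
from h import *
import pickle
from scipy.optimize import least_squares
w=pickle.load(open("w5.pkl","rb"))
ob=[((-70,-40,10),(65,50)),((-70,40,10),(422,50)),((-51,-28,74),(107,137)),((-39,-28,74),(112,205)),((-39,28,74),(418,207)),((37,-28,74),(110,613)),((49,-28,74),(115,673)),((37,28,74),(393,612)),((49,28,74),(395,673)),((37,-16,74),(215,608))]
def X(p,c): 
    h=p[2]; return np.array([p[0]+c[0]*np.cos(h)-c[1]*np.sin(h),p[1]+c[0]*np.sin(h)+c[1]*np.cos(h),c[2]])
U=lambda c:np.array([280+(c[0]+.5)/4-.5,70+(c[1]+.5)/4-.5])
f=lambda p:np.concatenate([(proj(w,X(p,c))-U(u))*4 for c,u in ob])
r=least_squares(f,[627,144,np.radians(-82)],loss="soft_l1",x_scale=[1,1,.01])
p=r.x; print(p[:2].round(2),np.degrees(p[2]).round(2)); print(f(p).reshape(-1,2).round(1))
img=cv2.resize(w["frame"][70:250,280:400],None,fx=4,fy=4,interpolation=cv2.INTER_CUBIC)
def L(a,b,col=(0,255,0)):
    q=[tuple(int(v) for v in ((proj(w,X(p,c))-(280,70)+.5)*4-.5)) for c in (a,b)]; cv2.line(img,q[0],q[1],col,1)
for x in (-70,70): L((x,-40,10),(x,40,10))
for y in (-40,40): L((-70,y,10),(70,y,10))
for x in (-51,-39,37,49):
    L((x,-28,74),(x,-16,74),(0,255,255));L((x,28,74),(x,16,74),(0,255,255)); L((x,-7.2,54),(x,7.2,54),(255,0,255))
    for s in(-1,1): L((x,s*16,74),(x,s*7.2,65),(255,255,0))
for y in(-28,28,-16,16): L((-51,y,74),(-39,y,74),(0,255,255)); L((37,y,74),(49,y,74),(0,255,255))
cv2.imwrite("pics/fit.png",img)
np.save("stand.npy",p)
E
python3 fit.py
```

```text
[627.97 141.58] -81.78
[[ -6.6  17.6]
 [  4.3  16.9]
 [ -0.1  -9.4]
 [ -4.6  -5.6]
 [  2.1  -8.1]
 [  0.5   0.3]
 [ -4.1  -0. ]
 [  6.3   1.1]
 [  1.3  -0.3]
 [-42.7   5.3]]
```

View pics/fit.png

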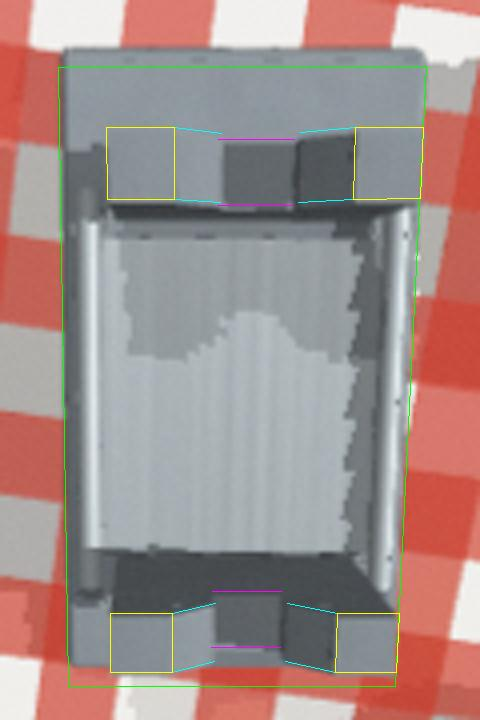

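```bash
sed -i 's/^ob=.*/ob=[((-51,-28,74),(107,137)),((-51,28,74),(420,134)),((-39,-28,74),(110,205)),((-39,28,74),(419,207)),((37,-28,74),(110,613)),((49,-28,74),(113,673)),((37,28,74),(395,612)),((49,28,74),(396,673)),((37,-7.2,54),(215,592)),((37,7.2,54),(283,592)),((-39,-7.2,54),(223,206)),((-39,7.2,54),(295,206)),((49,-7.2,54),(214,650)),((49,7.2,54),(281,650))]/' fit.py; python3 fit.py
python3 - <<'E'
from h import *
p=np.load("stand.npy"); a=np.array([np.cos(p[2]),np.sin(p[2])])
for L in (90,92.4,94): print(L,p[:2]-a*L)
E
```

```text
[628.16 141.35] -81.76
[[ 0.6 -7.8]
 [ 4.4 -5.5]
 [-1.8 -4. ]
 [ 1.8 -6.7]
 [ 1.3  1.7]
 [-1.2  1.3]
 [ 5.   2.3]
 [ 1.1  1. ]
 [-1.5  1. ]
 [-0.3  0.9]
 [-4.6  1.4]
 [-2.   1.2]
 [-1.2 -1.1]
 [ 0.3 -1.2]]
90 [615.26237015 230.42041432]
92.4 [614.91847936 232.79564886]
94 [614.68921884 234.37913856]
```

View pics/fit.png

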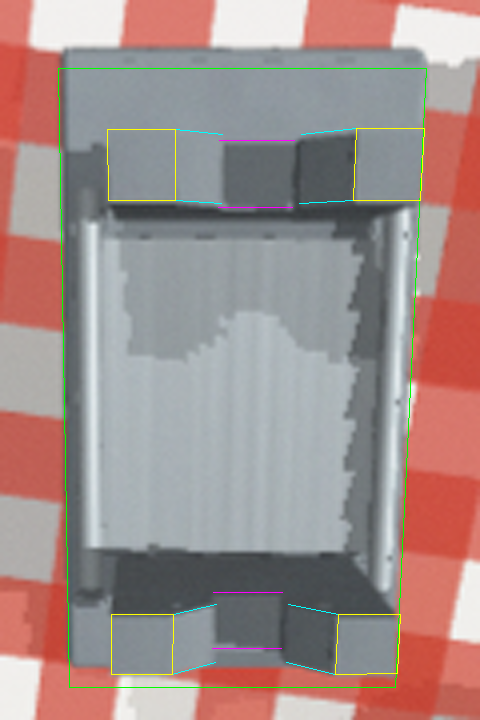

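```bash
python3 -m crank '[{"dx":0.006,"dy":0.001,"dz":0.002,"spin":-0.002},{"dx":0.012,"dy":0.002,"dz":0.005,"spin":0},{"dx":0.018,"dy":0.003,"dz":0.008,"spin":0},{"dx":0.022,"dy":0.004,"dz":0.01,"spin":0},{"dx":0.024,"dy":0.004,"dz":0.01,"spin":0}]' 
python3 -m crank '[{"dx":0.022,"dy":0.004,"dz":0.01,"spin":0},{"dx":0.018,"dy":0.003,"dz":0.008,"spin":0},{"dx":0.010,"dy":0.001,"dz":0.005,"spin":0},{"dx":0.005,"dy":0,"dz":0.002,"spin":0},{"dx":0,"dy":0,"dz":0,"spin":0}]'
python3 -m crank '[{"dx":0,"dy":0,"dz":0,"spin":0},{"dx":0,"dy":0,"dz":0,"spin":0},{"dx":0,"dy":0,"dz":0,"spin":0}]'
python3 - <<'E'
from h import *
import pickle
s=grab_frame("scene"); t=grab_frame("top");pickle.dump((t,s),open("f10.pkl","wb"))
from tgt import go; go(614.8,233.4,130,-81.76)
crop(s,340,215,120,90,6,"s10.png");crop(t,180,160,100,75,7,"t10.png")
E
```

```text
t: 24.42
position: [614.1, 179.5, 154.6]
ee_rot: [-2.055, -2.376, -0.0]
wrist_force: [1.4, -0.5, -3.2]
finger_gap: 0.203
t: 24.83
position: [613.7, 234.6, 129.7]
ee_rot: [-2.053, -2.377, 0.001]
wrist_force: [0.7, -0.3, -3.3]
finger_gap: 0.201
t: 25.08
position: [614.6, 232.7, 131.0]
ee_rot: [2.056, 2.375, 0.001]
wrist_force: [-0.1, 0.5, -3.3]
finger_gap: 0.201
t 25.18 pos [614.48 232.86 130.79] rodhd -81.75 tilt [-0.      0.0007] F [ 0.7  0.2 -3.1]
dx,dy,dz mm [0.49 0.39 0.79] spin 0.0002
```

View pics/s10.png

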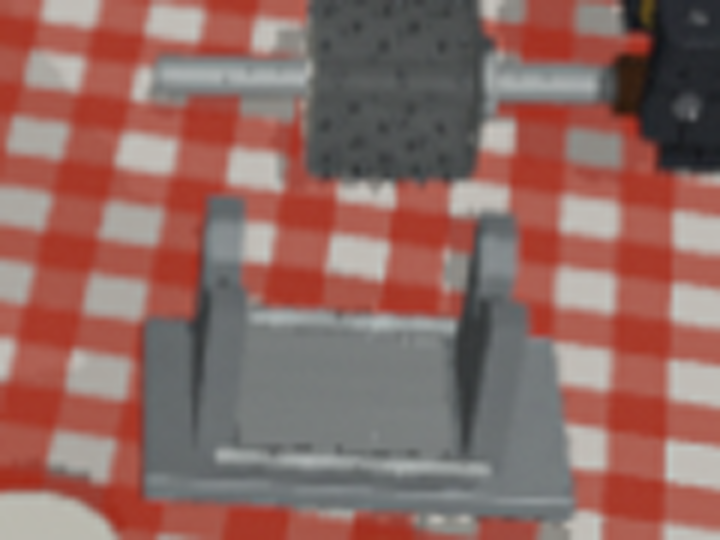

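View pics/t10.png

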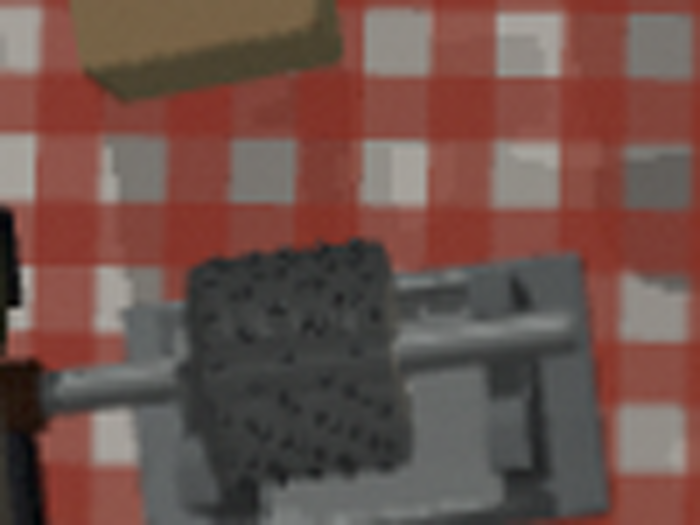

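Run:
```python
from h import *
import pickle
t,s=pickle.load(open("f10.pkl","rb"))
H=np.array([614.5,232.9,150.5]); h=-81.76
for dr in (0,1,2):
    a=np.array([np.cos(np.radians(h))*np.cos(np.radians(dr)),np.sin(np.radians(h))*np.cos(np.radians(dr)),-np.sin(np.radians(dr))])
    print(dr,[((proj(s,H+l*a)-(340,215))*6).round(1).tolist() for l in (25,67,92,165)],[((proj(t,H+l*a)-(180,160))*7).round(1).tolist() for l in (25,92,165)])
p=np.load("stand.npy");print([((proj(s,[p[0]+x*np.cos(p[2])-y*np.sin(p[2]),p[1]+x*np.sin(p[2])+y*np.cos(p[2]),74])-(340,215))*6).round(1).tolist() for x,y in ((37,-28),(49,-28),(37,28),(-39,28),(-39,-28))])
```

```text
0 [[606.9, 79.9], [470.2, 72.6], [388.5, 68.2], [149.1, 55.6]] [[41.0, 396.7], [294.9, 363.3], [573.1, 327.2]]
1 [[606.7, 81.0], [469.7, 75.6], [387.9, 72.4], [148.5, 63.0]] [[41.4, 396.9], [295.9, 364.0], [574.1, 328.4]]
2 [[606.5, 82.2], [469.3, 78.6], [387.5, 76.5], [148.0, 70.5]] [[41.8, 397.0], [296.8, 364.6], [574.8, 329.7]]
[[239.4, 195.6], [202.5, 193.7], [244.8, 311.2], [487.4, 323.8], [473.1, 207.9]]
```

```bash
python3 -m crank '[{"dx":0.0003,"dy":0.0004,"dz":0.004,"spin":0},{"dx":0,"dy":0,"dz":0.008,"spin":0},{"dx":0,"dy":0,"dz":0.01,"spin":0},{"dx":0,"dy":0,"dz":0.01,"spin":0},{"dx":0,"dy":0,"dz":0.008,"spin":0}]' 
python3 -m crank '[{"dx":0,"dy":0,"dz":0.008,"spin":0},{"dx":0,"dy":0,"dz":0.006,"spin":0},{"dx":0,"dy":0,"dz":0.004,"spin":0},{"dx":0,"dy":0,"dz":0.002,"spin":0},{"dx":0,"dy":0,"dz":0,"spin":0}]'
python3 rd.py; python3 tgt.py 614.8 233 40.3 -81.76
python3 - <<'E'
from h import *
import pickle
s=grab_frame("scene"); t=grab_frame("top");pickle.dump((t,s),open("f11.pkl","wb"))
crop(s,340,215,120,90,6,"s11.png");crop(t,180,160,100,75,7,"t11.png")
E
```

```text
t: 25.6
position: [614.0, 233.8, 88.4]
ee_rot: [-2.054, -2.376, 0.003]
wrist_force: [-1.0, -0.0, -3.5]
finger_gap: 0.204
t: 26.02
position: [614.5, 233.9, 70.0]
ee_rot: [-2.054, -2.376, 0.001]
wrist_force: [0.5, -0.6, -3.6]
finger_gap: 0.201
t 26.27 pos [614.74 233.96  70.8 ] F [ 0.14 -0.06 -3.23] T [ 0.177  0.072 -0.023]
t 26.27 pos [614.74 233.96  70.8 ] rodhd -81.69 tilt [0.     0.0008] F [-0.1  0.4 -4.2]
dx,dy,dz mm [-0.96 -0.11 30.5 ] spin 0.0012
```

View pics/s11.png

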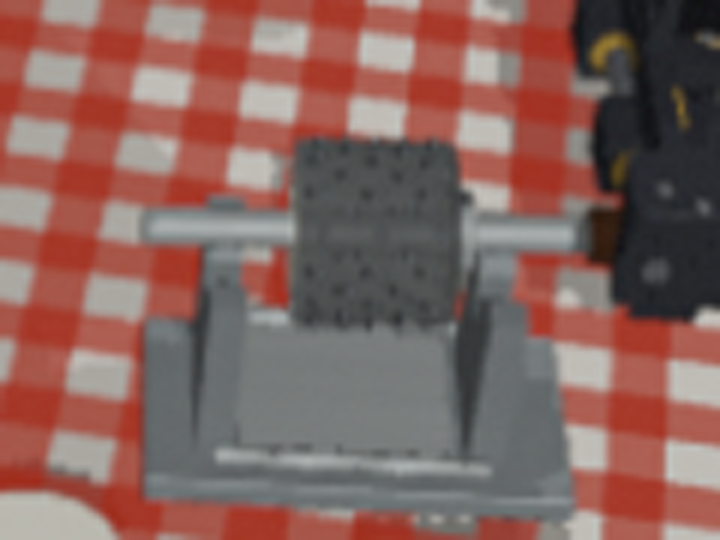

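View pics/t11.png

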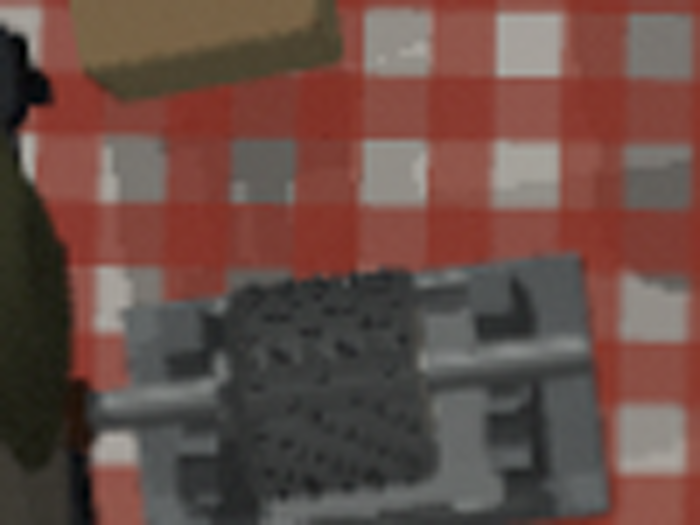

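Run:
```python
from h import *
import pickle
t,s=pickle.load(open("f11.pkl","rb"))
p=np.load("stand.npy"); c,sn=np.cos(p[2]),np.sin(p[2])
W=lambda x,y,z:[p[0]+x*c-y*sn,p[1]+x*sn+y*c,z]
for X in (W(0,0,90),W(0,0,60),W(-25,0,88),W(25,0,88),W(37,28,74),W(-39,28,74),W(-70,40,10),W(-51,-28,74)): print(np.round(X,1),((proj(s,X)-(340,215))*6).round(1),((proj(t,X)-(180,160))*7).round(1))
H=np.array([614.7,234.0,90.5]); h=-81.7
for dr in (0,1,2,3):
    a=np.array([np.cos(np.radians(h))*np.cos(np.radians(dr)),np.sin(np.radians(h))*np.cos(np.radians(dr)),-np.sin(np.radians(dr))])
    print(dr,[((proj(s,H+l*a)-(340,215))*6).round(1).tolist() for l in (25,67,92,165)],[((proj(t,H+l*a)-(180,160))*7).round(1).tolist() for l in (25,92,165)])
```

```text
[628.2 141.3  90. ] [364.  220.1] [334.1 383.1]
[628.2 141.3  60. ] [353.1 291.3] [350.9 392.8]
[624.6 166.1  88. ] [442.1 229.1] [246.4 395.4]
[631.7 116.6  88. ] [284.2 220.8] [424.3 372.2]
[661.2 108.7  74. ] [244.8 311.2] [461.1 273.5]
[650.3 184.   74. ] [487.4 323.8] [195.1 308.3]
[657.7 216.4  10. ] [558.3 501.1] [131.5 306.6]
[593.1 187.8  74. ] [509.8 209.8] [176.3 509.9]
0 [[580.4, 230.2], [448.2, 223.4], [369.3, 219.3], [137.9, 207.3]] [[89.8, 415.0], [328.0, 383.5], [588.9, 349.4]]
1 [[580.2, 231.2], [447.8, 226.2], [368.7, 223.2], [137.3, 214.3]] [[90.1, 415.1], [328.9, 384.0], [589.7, 350.4]]
2 [[580.1, 232.3], [447.4, 229.0], [368.3, 227.0], [136.9, 221.2]] [[90.5, 415.2], [329.6, 384.6], [590.3, 351.5]]
3 [[579.9, 233.3], [447.1, 231.8], [367.9, 230.9], [136.6, 228.2]] [[90.8, 415.4], [330.3, 385.1], [590.7, 352.6]]
```

```bash
python3 -m crank '[{"dx":-0.001,"dy":0,"dz":0.003,"spin":0},{"dx":-0.0005,"dy":0,"dz":0.005,"spin":0},{"dx":0,"dy":0,"dz":0.005,"spin":0},{"dx":0,"dy":0,"dz":0.004,"spin":0},{"dx":0,"dy":0,"dz":0.003,"spin":0}]' 
python3 rd.py
python3 -m crank '[{"dx":0,"dy":0,"dz":0.001,"spin":0},{"dx":0,"dy":0,"dz":0.001,"spin":0},{"dx":0,"dy":0,"dz":0,"spin":0}]'
python3 tgt.py 615 232.8 40.3 -81.76
python3 - <<'E'
from h import *
import pickle
s=grab_frame("scene"); t=grab_frame("top");pickle.dump((t,s),open("f12.pkl","wb"))
crop(s,340,215,120,90,6,"s12.png");crop(t,180,160,100,75,7,"t12.png")
E
```

```text
t: 26.78
position: [614.5, 232.4, 49.4]
ee_rot: [-2.054, -2.376, 0.001]
wrist_force: [-0.2, 0.4, -2.7]
finger_gap: 0.201
t 27.03 pos [614.89 232.48  50.49] F [-0.23 -0.5  -3.17] T [0.173 0.056 0.01 ]
t: 27.28
position: [614.7, 232.4, 48.3]
ee_rot: [-2.055, -2.376, 0.0]
wrist_force: [-0.1, -0.4, -3.2]
finger_gap: 0.2
t 27.28 pos [614.72 232.43  48.25] rodhd -81.69 tilt [-0.     -0.0001] F [-0.1 -0.4 -3.2]
dx,dy,dz mm [0.32 0.34 7.95] spin 0.0012
```

View pics/s12.png

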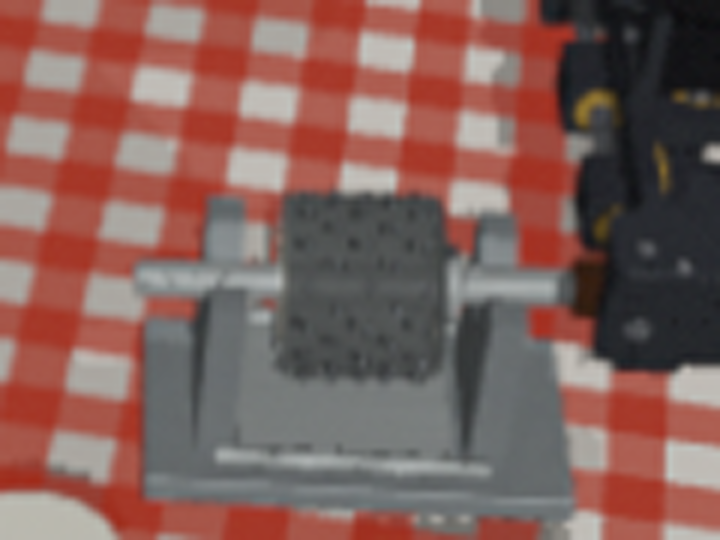

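View pics/t12.png

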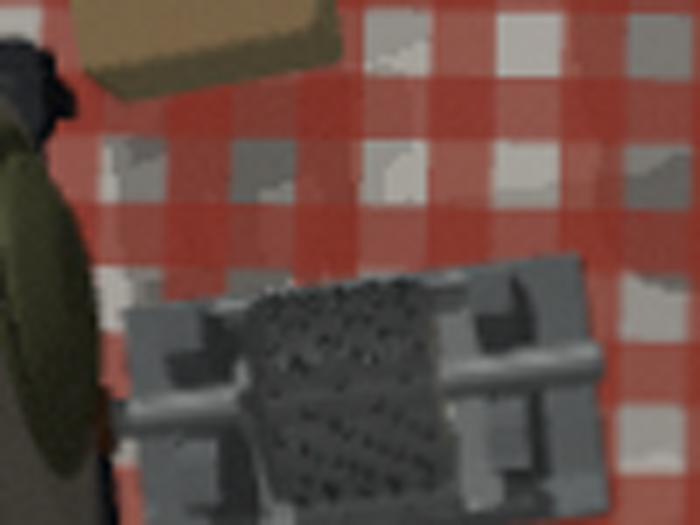

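```bash
python3 -m crank '[{"dx":0,"dy":0.0003,"dz":0.001,"spin":0.001},{"dx":0,"dy":0,"dz":0.001,"spin":0},{"dx":0,"dy":0,"dz":0,"spin":0},{"dx":0,"dy":0,"dz":0,"spin":0}]'
python3 -m crank '[{"dx":0,"dy":0,"dz":0.001,"spin":0},{"dx":0,"dy":0,"dz":0,"spin":0},{"dx":0,"dy":0,"dz":0,"spin":0}]'
python3 rd.py
python3 -m crank '[{"dx":0,"dy":0,"dz":0.001,"spin":0},{"dx":0,"dy":0,"dz":0,"spin":0},{"dx":0,"dy":0,"dz":0,"spin":0}]'
python3 rd.py
```

```text
t: 27.72
position: [615.0, 232.5, 46.2]
ee_rot: [-2.056, -2.375, 0.0]
wrist_force: [-0.6, -0.1, -3.2]
finger_gap: 0.203
t: 27.97
position: [615.1, 232.5, 45.3]
ee_rot: [-2.056, -2.376, 0.0]
wrist_force: [0.0, 0.2, -2.9]
finger_gap: 0.202
t 28.22 pos [615.08 232.49  45.39] F [-0.41 -0.11 -2.76] T [ 0.17   0.084 -0.005]
t: 28.47
position: [615.1, 232.5, 44.3]
ee_rot: [-2.056, -2.376, 0.0]
wrist_force: [-0.6, 0.2, -2.4]
finger_gap: 0.204
t 28.72 pos [615.08 232.49  44.4 ] F [ 0.06  0.24 -2.44] T [0.132 0.067 0.01 ]
```

```bash
python3 -m crank '[{"dx":0,"dy":0,"dz":0.001,"spin":0},{"dx":0,"dy":0,"dz":0,"spin":0},{"dx":0,"dy":0,"dz":0,"spin":0}]'
python3 rd.py
python3 -m crank '[{"dx":0,"dy":0,"dz":0.001,"spin":0},{"dx":0,"dy":0,"dz":0,"spin":0},{"dx":0,"dy":0,"dz":0,"spin":0}]'
python3 rd.py
python3 -m crank '[{"dx":0,"dy":0,"dz":0.001,"spin":0},{"dx":0,"dy":0,"dz":0,"spin":0},{"dx":0,"dy":0,"dz":0,"spin":0}]'
python3 rd.py
```

```text
t: 28.97
position: [615.1, 232.5, 43.3]
ee_rot: [-2.056, -2.376, -0.0]
wrist_force: [0.1, -0.3, -1.8]
finger_gap: 0.2
t 29.22 pos [615.07 232.53  43.38] F [-0.16  0.22 -2.29] T [0.14  0.094 0.022]
t: 29.47
position: [615.0, 232.5, 42.3]
ee_rot: [-2.056, -2.376, 0.0]
wrist_force: [-0.2, 0.2, -2.5]
finger_gap: 0.205
t 29.72 pos [615.1  232.49  42.4 ] F [ 0.21  0.57 -1.84] T [ 0.145  0.063 -0.013]
t: 29.97
position: [615.1, 232.5, 41.3]
ee_rot: [2.056, 2.376, -0.0]
wrist_force: [-0.5, 0.4, -1.3]
finger_gap: 0.203
t 30.22 pos [615.09 232.49  41.38] F [-0.01  0.6  -1.62] T [0.138 0.075 0.007]
```

```bash
python3 -m crank '[{"dx":0,"dy":0,"dz":0.001,"spin":0},{"dx":0,"dy":0,"dz":0,"spin":0},{"dx":0,"dy":0,"dz":0,"spin":0}]'
python3 rd.py
python3 -m crank '[{"dx":0,"dy":0,"dz":0.0007,"spin":0},{"dx":0,"dy":0,"dz":0,"spin":0},{"dx":0,"dy":0,"dz":0,"spin":0}]'
python3 rd.py
python3 - <<'E'
from h import *
import pickle
s=grab_frame("scene"); t=grab_frame("top");pickle.dump((t,s),open("f13.pkl","wb"))
crop(s,340,215,120,90,6,"s13.png");crop(t,180,160,100,75,7,"t13.png")
E
```

```text
t: 30.47
position: [615.1, 232.5, 40.5]
ee_rot: [2.056, 2.375, 0.0]
wrist_force: [0.6, 1.4, -0.7]
finger_gap: 0.203
t 30.72 pos [615.1  232.51  40.43] F [ 0.08  0.9  -0.75] T [0.128 0.031 0.031]
t: 30.97
position: [615.2, 232.5, 40.1]
ee_rot: [2.056, 2.375, 0.001]
wrist_force: [-0.5, 1.5, 2.3]
finger_gap: 0.201
t 31.22 pos [615.18 232.53  39.86] F [-0.73  1.29  3.19] T [ 0.116  0.149 -0.038]
```

View pics/s13.png

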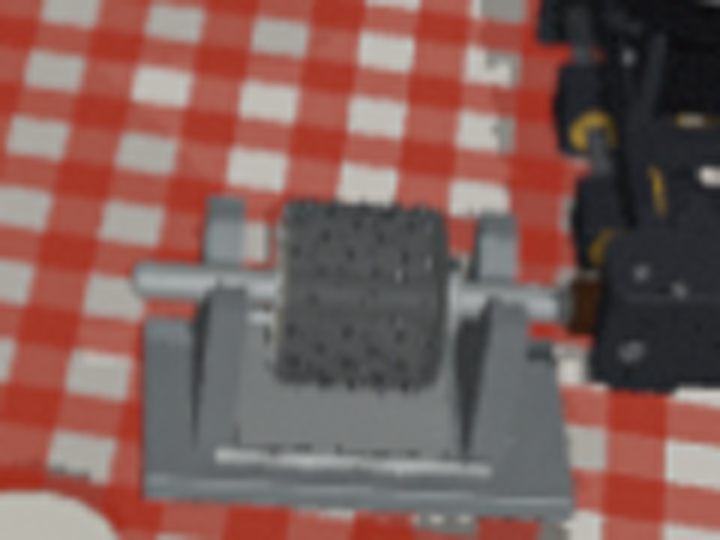

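View pics/t13.png

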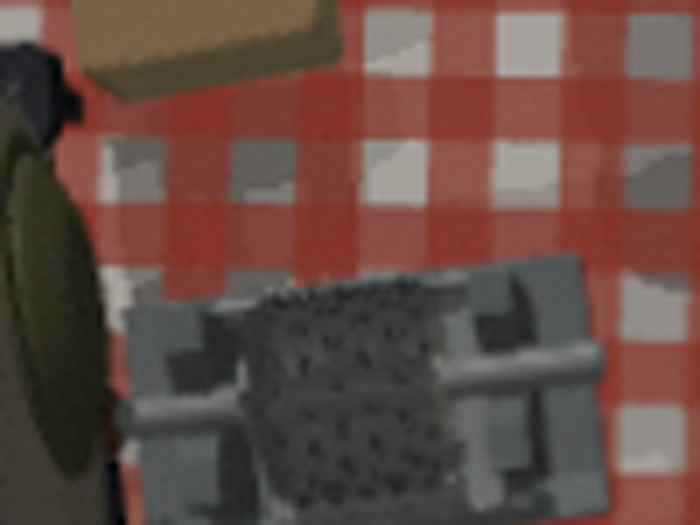

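```bash
python3 -m crank '[{"dx":0,"dy":0,"dz":-0.0006,"spin":0},{"dx":0,"dy":0,"dz":0,"spin":0},{"dx":0,"dy":0,"dz":0,"spin":0}]'
python3 rd.py
python3 -m crank '[{"dx":0,"dy":0,"dz":0,"spin":0},{"dx":0,"dy":0,"dz":0,"spin":0},{"dx":0,"dy":0,"dz":0,"spin":0},{"dx":0,"dy":0,"dz":0,"spin":0},{"dx":0,"dy":0,"dz":0,"spin":0}]' 0.2
python3 rd.py
```

```text
t: 31.57
position: [615.1, 232.5, 40.2]
ee_rot: [2.056, 2.375, 0.0]
wrist_force: [-0.1, 2.1, 2.1]
finger_gap: 0.202
t 31.82 pos [615.1 232.5  40.2] F [0.43 1.32 1.89] T [0.186 0.007 0.019]
t: 32.23
position: [615.0, 232.4, 40.1]
ee_rot: [-2.056, -2.375, 0.001]
wrist_force: [-0.3, -0.3, -0.1]
finger_gap: 0.399
t 32.48 pos [615.06 232.46  40.23] F [-0.01  0.04  0.16] T [-0.072  0.065  0.003]
```

Released; retreat straight up slowly, then check.

```bash
python3 -m crank '[{"dx":0,"dy":0,"dz":-0.004,"spin":0},{"dx":0,"dy":0,"dz":-0.008,"spin":0},{"dx":0,"dy":0,"dz":-0.01,"spin":0},{"dx":0,"dy":0,"dz":-0.015,"spin":0},{"dx":0,"dy":0,"dz":-0.02,"spin":0}]'
python3 -m crank '[{"dx":0.02,"dy":0,"dz":-0.025,"spin":0},{"dx":0.025,"dy":0,"dz":-0.025,"spin":0},{"dx":0.025,"dy":0,"dz":-0.025,"spin":0},{"dx":0.02,"dy":0,"dz":-0.02,"spin":0},{"dx":0,"dy":0,"dz":0,"spin":0}]'
python3 - <<'E'
from h import *
import pickle
s=grab_frame("scene"); t=grab_frame("top");w=grab_frame("wrist");pickle.dump((t,s,w),open("f14.pkl","wb"))
crop(s,340,215,120,90,6,"s14.png");crop(t,180,160,100,75,7,"t14.png");cv2.imwrite("pics/w14.png",w["frame"])
print(st()["position"],st()["t"],st()["wrist_force"])
E
```

```text
t: 32.9
position: [614.7, 232.4, 98.0]
ee_rot: [-2.055, -2.375, 0.001]
wrist_force: [-0.4, 0.3, -0.1]
finger_gap: 0.397
t: 33.32
position: [602.3, 325.4, 198.3]
ee_rot: [2.049, 2.376, 0.014]
wrist_force: [0.4, 0.4, 0.7]
finger_gap: 0.403
[601.90039374 320.88357681 191.78964139] 33.4667 [ 0.38199518 -1.55109694 -1.0299223 ]
```

View pics/s14.png

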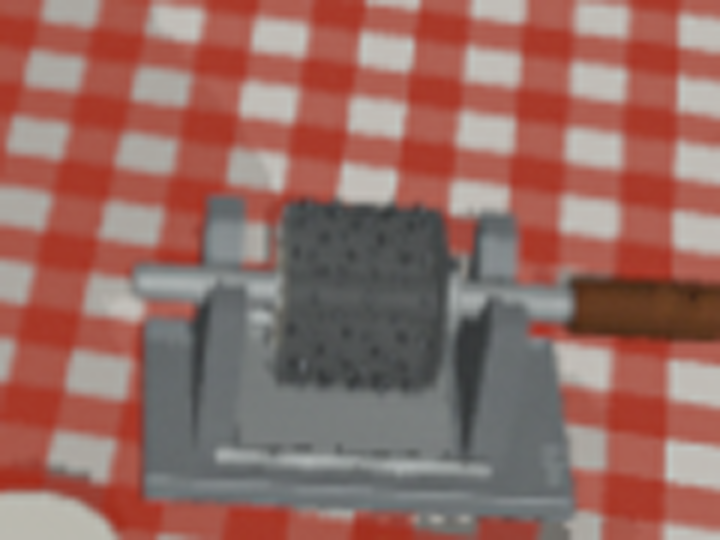

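View pics/t14.png

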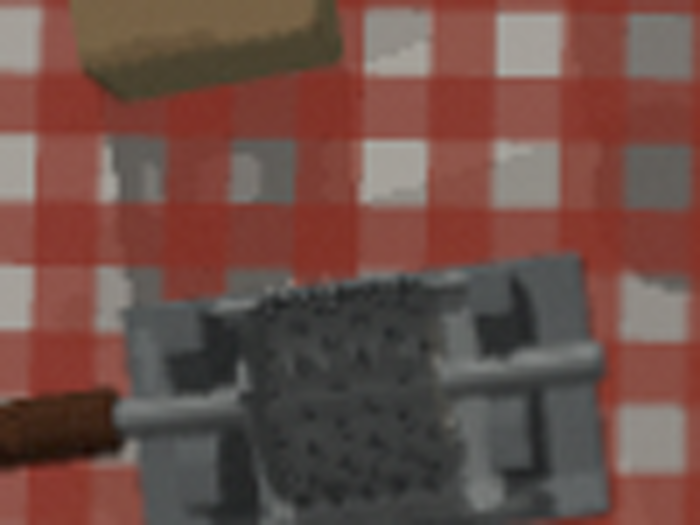

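View pics/w14.png

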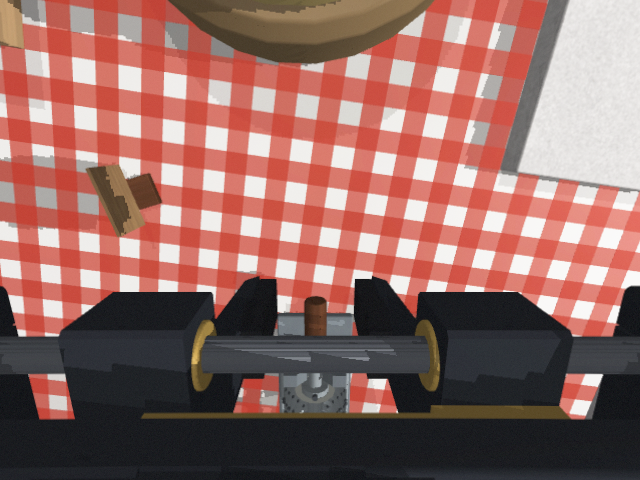

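```bash
python3 -m crank '[{"dx":0,"dy":0,"dz":0,"spin":0},{"dx":0,"dy":0,"dz":0,"spin":0},{"dx":0,"dy":0,"dz":0,"spin":0},{"dx":0,"dy":0,"dz":0,"spin":0},{"dx":0,"dy":0,"dz":0,"spin":0}]'
python3 - <<'E'
from h import *
s=grab_frame("scene");t=grab_frame("top")
cv2.imwrite("pics/s15.png",s["frame"]); crop(s,340,215,120,90,6,"s15c.png")
p=np.load("stand.npy"); c,sn=np.cos(p[2]),np.sin(p[2])
for z in (60,63):
  for x in (-67.4,0,72.6):
    X=[p[0]+x*c,p[1]+x*sn,z]; print(z,x,((proj(s,X)-(340,215))*6).round(1),((proj(t,X)-(180,160))*7).round(1))
print(st()["t"],st()["joint_velocities"].round(3))
import pickle
t0,s0=pickle.load(open("f0.pkl","rb"))
for n in ("cheese_block","cheese_piece","small_cheese","spreader","honey_jar","price_holder","sample_dish"):
    r=spotter.search_frame(n,t); print(n,[(round(d["p"],2),[round(d["centre"][0]*640),round(d["centre"][1]*480)]) for d in r[:2]])
d=cv2.absdiff(t["frame"],t0["frame"]).max(2); cv2.imwrite("pics/diff.png",(d>40).astype(np.uint8)*255)
E
```

```text
t: 33.88
position: [602.3, 321.1, 191.9]
ee_rot: [-2.056, -2.375, 0.001]
wrist_force: [-0.7, 0.0, -0.1]
finger_gap: 0.398
60 -67.4 [562.  302.1] [118.5 423.2]
60 0 [353.1 291.3] [350.9 392.8]
60 72.6 [127.  279.4] [602.4 360.2]
63 -67.4 [563.4 295.1] [116.1 422.4]
63 0 [354.2 284.3] [349.2 391.8]
63 72.6 [127.7 272.4] [601.5 359.2]
33.9833 [ 0.003 -0.001 -0.001  0.003  0.001  0.   ]
cheese_block [(0.68, [206, 142])]
cheese_piece [(0.6, [480, 290])]
small_cheese [(0.66, [333, 156])]
spreader [(0.63, [396, 149])]
honey_jar [(0.6, [275, 138]), (0.48, [349, 280])]
price_holder [(0.68, [151, 311]), (0.5, [241, 227])]
sample_dish [(0.7, [197, 215]), (0.67, [428, 329])]
```

View pics/s15.png

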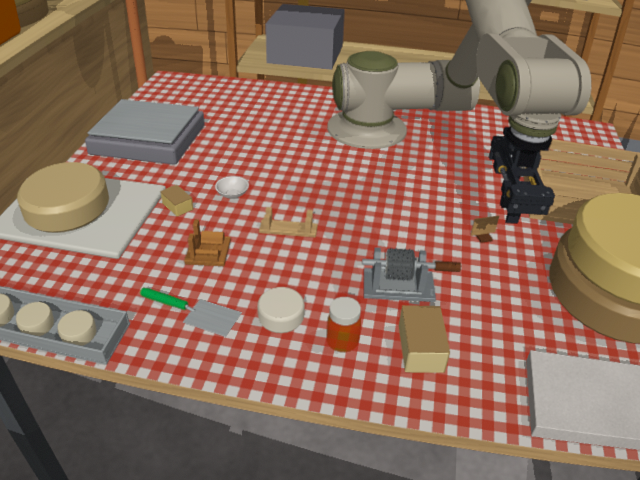

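View pics/diff.png

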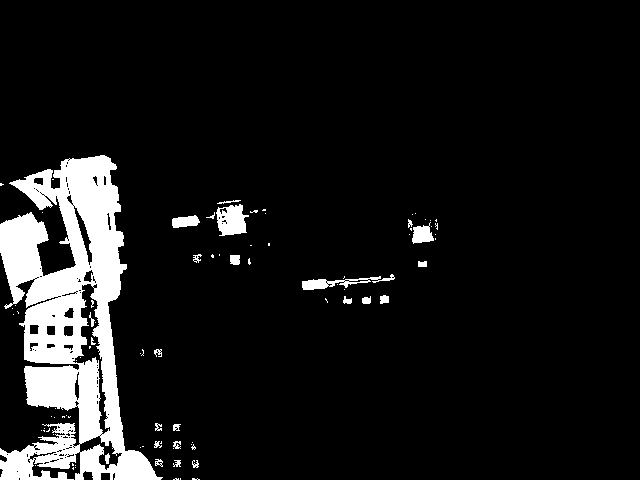

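```bash
python3 -c "
from workcell import finish_job; print(finish_job())"
```

```text
the job is handed in; nothing more can be done
None
```

The drum is on the spindle, the spindle lies in both slots of the stand, and I handed the job in at about 34 s. The hand-in gives no verdict, so the results below rest on my own checks.

**What I did**
- **Threading:** I gripped the handle at 60 N. The tip caught briefly at about 2.7 N before it found the bore.
- **Pressing:** The collar met the drum about 67 mm from the handle's centre. I held about 13 N there for a little over a second, with 13.0 N the highest averaged reading.
- **Placing:** I lifted the drum out and lowered the shaft into both slots. At the lowest point the force on the stand was roughly 6 N. Then I let go and backed the gripper away.

**Last checks**
- **Seating:** In the scene picture the shaft is level and matches the predicted seated height to within a pixel. In the scene and top pictures the handle is to the robot's left, and the drum sits between the cheeks, about midway.
- **Bystanders:** The top picture shows changes only at the spindle, drum and arm, so no bystander moved.

**What did not go cleanly**
- **Spindle not level in the air:** While carrying the drum, the tip drooped in the grip by about 1 to 2.5 degrees. It levelled out when it came down in the slots.
- **Incomplete release before lifting:** I had not fully released the press when the lift began, so about 7 N still pushed the drum against the stop for the first few millimetres. I backed off and then carried on.
- **Sideways offset:** The scene camera showed a constant shift of about 1 pixel. I took this as calibration error.

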